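Load the converter test bay, hang its guard door and power it up

TASK

Switch the bench supply off, then set every converter module upright and fully home in a nest of its own in the test bay. With the modules in, take the guard door from its stand, hang it fully down on both hinge pins so that it stands closed across the front of the bay, and only then switch the supply back on; leave the mug, screwdriver and carton alone and do not let the door fall over.

Things in the scene. Friction and masses are not known exactly. Their poses are not given: they have to be found in the camera images.
- toggle (a joint): Angle of the steel toggle bat on top of the bench supply: +0.4 = ON, leaning to the supply's own +x; -0.4 = OFF, leaning to its -x. It starts ON. Over-centre action: pushed past 0 it snaps to the other end; about 1.3 N at the tip.
- toggle_pivot (a point): Pivot of the toggle, at the centre of the top face of the supply (a fixed grey box 120 x 120 mm, 55 mm high; this point is 55 mm above the bench); axes are those of the supply. The bat swings in the supply's x-z plane. The supply stands either to the left or to the right of the bay.
- bat_tip (a point): Centre of the 11 mm ball at the end of the toggle bat, 38 mm from the pivot (bat 7 mm thick).
- bay: Test bay: fixed aluminium base 215 x 280 mm, 12 mm thick, origin on the bench; front is -x. Five nests in a row along y, open above. Side walls (y = +-138 mm) and rear wall (x = +133) are 62 mm high. Front left: post 120 mm high, front face at x = -70, with brackets bearing the hinge pins. Front right (y = -80): stop post 120 mm high, front face at x = -88; the closed door stands 3 mm before it.
- pin_low (a point): Root (seat) of the lower hinge pin, on its bracket, at (-95, 104, 32) mm in the bay frame. Both pins are upright, 8 mm thick, 20 mm high with the top 7 mm tapered, one right above the other. Brackets are 18 mm wide in y, 8 mm thick below the seat, and reach from the post to x = -106 mm.
- pin_top (a point): Root (seat) of the upper hinge pin, 80 mm above the lower one.
- door_grip (a point): Centre of the black grip block on top of the loose guard door, 14 mm (door x) by 40 mm (y), 30 mm high; the door balances under it. Door: aluminium panel 8 mm (x) by 180 mm (y), 120 mm high, about 0.35 kg; lower edge 135 mm below this point. Starts upright in a slot, 42 mm deep, of a black stand. Hung and closed, its axes match the bay's and this point is at (-95, 0, 153) mm in the bay frame.
- knuckle_low (a point): Centre of the lower mouth of the door's lower hinge knuckle (tube 19 mm outside, 11 mm bore, 16 mm high), at door y +104 mm, 121 mm below the grip centre. Seated when this point lies on pin_low.
- knuckle_top (a point): The same for the upper knuckle, 80 mm higher; it goes onto pin_top. Raised 25 to 50 mm above the seats, the door can be moved in level from the front (-x): the upper knuckle then clears its pin and the lower one passes between the brackets.
- door_edge (a point): Middle of the door's free edge (door y -90 mm), 75 mm below the grip centre.
- nest0 (a point): Centre of the floor of nest 0, 12 mm above the bench: a pocket 53 mm (bay x) by 39 mm (bay y), walls 10 mm high and 4 mm thick; nests are 54 mm apart along bay y. Any module may go in any nest.
- nest1 (a point): Centre of the floor of nest 1, 12 mm above the bench: a pocket 53 mm (bay x) by 39 mm (bay y), walls 10 mm high and 4 mm thick; nests are 54 mm apart along bay y. Any module may go in any nest.
- nest2 (a point): Centre of the floor of nest 2, 12 mm above the bench: a pocket 53 mm (bay x) by 39 mm (bay y), walls 10 mm high and 4 mm thick; nests are 54 mm apart along bay y. Any module may go in any nest.
- nest3 (a point): Centre of the floor of nest 3, 12 mm above the bench: a pocket 53 mm (bay x) by 39 mm (bay y), walls 10 mm high and 4 mm thick; nests are 54 mm apart along bay y. Any module may go in any nest.
- nest4 (a point): Centre of the floor of nest 4, 12 mm above the bench: a pocket 53 mm (bay x) by 39 mm (bay y), walls 10 mm high and 4 mm thick; nests are 54 mm apart along bay y. Any module may go in any nest.
- module0_c (a point): Centre, half-way up, of a black converter module with an aluminium finned top, 48 mm (x) by 34 mm (y), 44 mm high plus 3 mm of fins, about 0.12 kg; starts upright on the bench in front of the bay; may be absent. It fits a nest with its long side along bay x, either way round.
- module1_c (a point): Centre, half-way up, of a black converter module with an aluminium finned top, 48 mm (x) by 34 mm (y), 44 mm high plus 3 mm of fins, about 0.12 kg; starts upright on the bench in front of the bay; may be absent. It fits a nest with its long side along bay x, either way round.
- module2_c (a point): Centre, half-way up, of a black converter module with an aluminium finned top, 48 mm (x) by 34 mm (y), 44 mm high plus 3 mm of fins, about 0.12 kg; starts upright on the bench in front of the bay; may be absent. It fits a nest with its long side along bay x, either way round.
- module3_c (a point): Centre, half-way up, of a black converter module with an aluminium finned top, 48 mm (x) by 34 mm (y), 44 mm high plus 3 mm of fins, about 0.12 kg; starts upright on the bench in front of the bay; may be absent. It fits a nest with its long side along bay x, either way round.
- module4_c (a point): Centre, half-way up, of a black converter module with an aluminium finned top, 48 mm (x) by 34 mm (y), 44 mm high plus 3 mm of fins, about 0.12 kg; starts upright on the bench in front of the bay; may be absent. It fits a nest with its long side along bay x, either way round.
- mug: White mug, 76 mm wide, 90 mm high, origin under its centre. Bystander.
- driver: Screwdriver lying on the bench. Bystander.
- carton: Cardboard carton 110 x 80 mm, 60 mm high, origin under its centre. Bystander.

How it is judged:
By the outcome, as a careful person would: the job done as asked, in the order asked, and still so for the second after the job is handed in, with the robot touching nothing.
Of module0, module1, module2, module3, module4 only 3 to 5 are there at a start; the rules pass over those that are not, and their reading is None.
At some moment in a run one of module0, module1, module2, module3, module4 may be knocked a few centimetres aside while the robot is not near it.
It also fails if it takes over 210 s, if anything falls off the work surface, if the arm or the gripper's body presses on something with over 40 N, if the wrist force passes 120 N, or if a joint passes its speed limit or range.

ROBOT

A 7-joint arm with a two-finger parallel gripper is mounted at the origin on the work surface. World frame = base frame: x ahead of the robot, y to its left, z up, the work surface at z = 0. Lengths are in m, angles in degrees, forces in N, time in s.
With the tool pointing down it reaches from about 0.425 to 0.875 m from the base axis. Payload 4.7 kg.
Tool frame: the origin (TCP) lies at the very end of the fingers, on their centre line; the grasp point (between the pads) lies 19 mm behind it (env.grasp_offset is the distance from the TCP to the grasp point, in m); z points along the fingers, y is the line along which they close (so a half turn about z gives the same grasp; the last joint's range is limited). The gripper opens to 87 mm and grips with 3 to 60 N. Pads are 19 mm wide; open, the fingers measure 117 mm over their backs; the gripper's body (75 mm by 190 mm) begins 51 mm behind the grasp point.
Start: joints at [74.662, 18.392, -4.016, 83.108, 1.295, 78.541, -3.26], TCP at [0.181, -0.624, 0.223] pointing down, gripper open.
Joint ranges: [-163.93, 163.93], [-17.29, 119.83], [-79.2, 71.16], [3.27, 140.29], [-89.18, 269.18], [5.43, 117.66], [-154.24, 154.24]. Speed limits (degrees/s): [147.25, 147.25, 180, 180, 180, 180, 180].

INTERFACE

Orientations are given as [roll, pitch, yaw] about the fixed x, y, z axes, in that order (R = Rz(yaw) Ry(pitch) Rx(roll)).
In Python, from cell import env gives the robot as it stands. The module is installed in compiled form; this text tells all that it offers.
- The arm moves only by the tool drive_tool, never from a script. Its argument "moves" is one flat list of numbers, 5 for each row, row after row: the shift along the tool's x, y, z in units of 40 mm (1.0 is 40 mm), then the turn about the tool's z in units of 10 degrees (1.0 is 10 degrees), then the finger opening in mm, from 0 to 87. A call has 1 to 5 rows; each row is the pose to reach, as a shift and turn from the pose commanded when the call began, along the tool's axes at that moment; what a row does not reach only later rows make up. A row lasts 1/8 s, in which the tool goes at most 62.5 mm and 10.7 degrees, less where a joint would pass 70% of its speed; a pose out of reach is approached as far as the arm can. A call with a gripper value outside its range is refused whole. The fingers move at their own pace and stop on an object; "squeeze" is the grip in N (left out, the last holds). Time passes only in rows, so rows that repeat a pose let the fingers close. It gives the time, the measured TCP pose, the force, the opening and the grip force at its end, in the units of the state.
- env.get_obs(): the state, without advancing time (a new reading comes with each control period).
- env.read_camera(name): name is "scene" or "top" or "wrist"; returns (picture, depth): 400x640x3 uint8, red, green, blue; 400x640 float32, m along the optical axis (not along the pixel's ray), 0 where there is no reading.
- env.camera_model(name): a dict with "K" (3x3 intrinsics, pixels), "rvec" (rotation vector, rad) and "tvec" (3), from world to camera coordinates, as OpenCV has them; the wrist camera has in their place "tool_from_camera" (4x4, takes a point from camera to tool coordinates, whose origin is the TCP and whose axes are the flange's). Camera axes: x right, y down, z forward; pixel columns grow to the right and rows downward; lengths in m; the calibration is good to about 2 mm. A picture is of the moment at which its call begins: read the wrist's pose just before it. camera_model takes no time and is no camera call.
- env.sign_off(): hands the job in; it is judged then, once.
The state is a dict: "time_s": time; "qpos": joint angles; "joint_velocities": joint speeds; "effort": joint torques, N m; "tool_pos": TCP position; "tool_rot": TCP orientation; "force": force on the tool from outside, world axes, zero at the start; "wrist_torque": the same for the moment, N m; "grip_width": finger opening in m; "grasp_force": force on a finger pad.
Only numpy, scipy, OpenCV 4.12 (cv2) and the standard library are available. Lean on these libraries where they do the work, as an engineer would, in place of code of your own. Each camera call takes 0.05 s, during which the arm holds its last target. There are 200 camera calls.

## Working session

There is one attempt and no reset: what is moved stays moved. The work goes in short steps, Python scripts to look and compute and a tool call to move; the robot and the scene stay as the last step left them, time stands still between calls to the robot, and variables do not carry over. Pictures are saved under pics/ and viewed, at most 17 in all, crops included, and the job is handed in when it is done.

Besides the shell and the picture viewer there is one more tool, called after ">>>" in YAML: its name, and indented under it one key for each argument. drive_tool: Moves the arm, as the interface text tells. Its arguments: {"type":"object","properties":{"moves":{"type":"array","items":{"type":"number"}},"squeeze":{"type":"number"}},"required":["moves"]}

```bash
mkdir -p pics; cat > h.py <<'E'
import numpy as np, cv2
from cell import env
from scipy.spatial.transform import Rotation as R
def shot(n,save=None):
    o=env.get_obs(); im,d=env.read_camera(n); m=env.camera_model(n)
    if n=='wrist':
        T=np.eye(4);T[:3,:3]=R.from_euler('xyz',o['tool_rot'],degrees=True).as_matrix();T[:3,3]=o['tool_pos'];T=T@np.array(m['tool_from_camera'])
    else:
        T=np.eye(4);r=cv2.Rodrigues(np.array(m['rvec'],float))[0];T[:3,:3]=r.T;T[:3,3]=-r.T@np.array(m['tvec']).ravel()
    K=np.array(m['K']);np.savez('last_%s.npz'%n,im=im,d=d,K=K,T=T)
    if save: cv2.imwrite('pics/'+save,im[:,:,::-1])
    return im,d,K,T
def load(n): z=np.load('last_%s.npz'%n);return z['im'],z['d'],z['K'],z['T']
def cloud(d,K,T):
    v,u=np.mgrid[:d.shape[0],:d.shape[1]]
    P=np.stack([(u-K[0,2])/K[0,0]*d,(v-K[1,2])/K[1,1]*d,d],-1)@T[:3,:3].T+T[:3,3]
    P[d==0]=np.nan
    return P
def at(n,u,v,z=None):
    im,d,K,T=load(n)
    r=T[:3,:3]@np.array([(u-K[0,2])/K[0,0],(v-K[1,2])/K[1,1],1])
    s=d[int(v),int(u)] if z is None else (z-T[2,3])/r[2]
    return T[:3,3]+s*r
E
python3 - <<'E'
from h import *
shot('top','top.png');shot('scene','scene.png')
o=env.get_obs();print(o['tool_pos'],o['tool_rot'],o['grip_width'],env.grasp_offset)
for n in('top','scene'):
    im,d,K,T=load(n);print(K,T)
E
```

```text
[ 0.18057047 -0.62387578  0.22157661] [-1.79899747e+02  5.96587558e-03  1.61486888e+01] 0.08672907042657751 0.0187
[[420.51241517   0.         318.68090583]
 [  0.         420.51241517 198.31953809]
 [  0.           0.           1.        ]] [[ 0.01030278 -0.9985173   0.05345147  0.43071496]
 [-0.99993095 -0.01059    -0.00509307  0.00840835]
 [ 0.00565157 -0.05339531 -0.99855746  1.5355949 ]
 [ 0.          0.          0.          1.        ]]
[[419.48131022   0.         316.04438003]
 [  0.         419.48131022 207.1443948 ]
 [  0.           0.           1.        ]] [[ 0.40086892  0.70601456 -0.58382151  1.15232163]
 [ 0.9160231  -0.31886813  0.24336146 -0.27880219]
 [-0.01434534 -0.63235003 -0.77454996  0.97807538]
 [ 0.          0.          0.          1.        ]]
```

View pics/top.png

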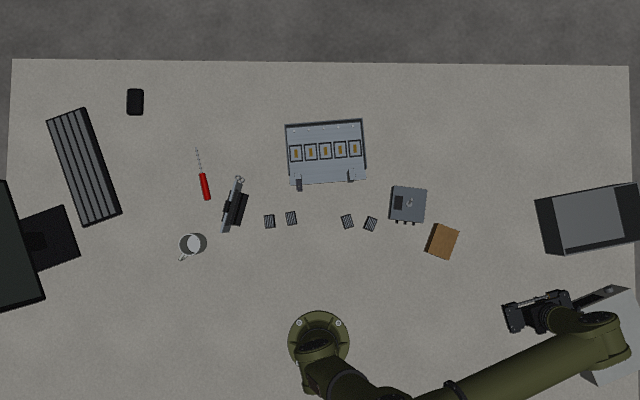

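View pics/scene.png

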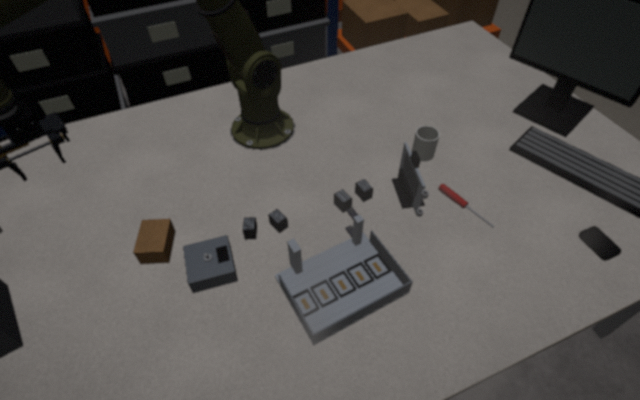

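Top view: bay about (326,152), supply (407,204), four modules at (269,221), (291,218), (347,222), (370,224), door in its stand (233,205), mug (193,244), carton (441,240). Now fit the poses from depth.

```bash
python3 - <<'E'
from h import *
im,d,K,T=load('top')
c=cv2.resize(im[110:260,175:465],None,fx=2.75,fy=2.75,interpolation=cv2.INTER_CUBIC)
cv2.imwrite('pics/topc.png',c[:,:,::-1])
P=cloud(d,K,T)
def rect(name,u0,u1,v0,v1,z0,z1):
    Q=P[v0:v1,u0:u1].reshape(-1,3);Q=Q[(Q[:,2]>z0)&(Q[:,2]<z1)]
    if len(Q)<4: print(name,len(Q));return
    r=cv2.minAreaRect((Q[:,:2]*1000).astype(np.float32));print(name,len(Q),'med',np.median(Q,0).round(4),'rect',np.round(r[0],1),np.round(r[1],1),round(r[2],1))
for i,(u,v) in enumerate([(269,221),(291,218),(347,222),(370,224)]): rect('m%d'%i,u-10,u+10,v-11,v+11,.03,.07)
rect('supply',380,440,175,232,.045,.058)
rect('toggle',380,440,175,232,.065,.12)
rect('bay base',280,375,110,195,.006,.018)
rect('bay all',280,375,110,195,.006,.2)
rect('walls',280,375,110,195,.05,.07)
rect('postL',285,310,170,198,.1,.14)
rect('postR',335,370,160,190,.1,.14)
rect('grip',200,260,170,250,.15,.3);rect('doorpanel',200,260,170,250,.12,.3)
rect('stand',200,260,170,250,.02,.06)
rect('carton',420,465,215,265,.04,.08)
rect('mug',175,215,225,265,.06,.12)
Q=P[170:250,200:260];print(np.nanmax(Q[:,:,2]))
E
```

```text
m0 135 med [0.4282 0.1762 0.0439] rect [427.6 177.7] [47.4 35.6] 7.5
m1 133 med [0.4397 0.1012 0.045 ] rect [439.4 100. ] [47.4 33.7] 11.9
m2 132 med [ 0.4311 -0.1003  0.0446] rect [ 430.7 -100.4] [47.8 33.8] 17.2
m3 135 med [ 0.4216 -0.1819  0.0452] rect [ 422.7 -182.4] [34.  47.4] 66.6
supply 945 med [ 0.493  -0.3144  0.0544] rect [ 478.9 -342.3] [178.1 143.7] 83.5
toggle 20 med [ 0.5041 -0.3161  0.0815] rect [ 463.  -341.7] [173.3  42.7] 47.7
bay base 3670 med [ 0.6788 -0.0205  0.0116] rect [683.6 -28.3] [310.1 344.5] 0.7
bay all 4797 med [ 0.6829 -0.021   0.0129] rect [683.6 -28.3] [310.1 344.5] 0.7
walls 307 med [ 0.7717 -0.0293  0.0601] rect [675.3 -21.3] [223.3 280.5] 5.2
postL 93 med [0.5654 0.0719 0.1166] rect [564.4  72.3] [54.8 18.1] 4.4
postR 72 med [ 0.5899 -0.1076  0.1201] rect [ 589.7 -109.4] [36.3 20.2] 6.5
grip 57 med [0.4759 0.305  0.1576] rect [475.5 306.3] [14.5 39.5] 73.3
doorpanel 194 med [0.476  0.3042 0.1302] rect [485.1 303.3] [ 15.  198.3] 74.4
stand 423 med [0.5042 0.3087 0.0375] rect [457.6 361.2] [160.7 270.9] 85.2
carton 799 med [ 0.365  -0.432   0.0599] rect [ 378.4 -405.8] [149.3 117.1] 68.7
mug 203 med [0.3401 0.4577 0.0824] rect [335.4 442.7] [76.2 92.1] 88.5
0.16193922837143138
```

View pics/topc.png

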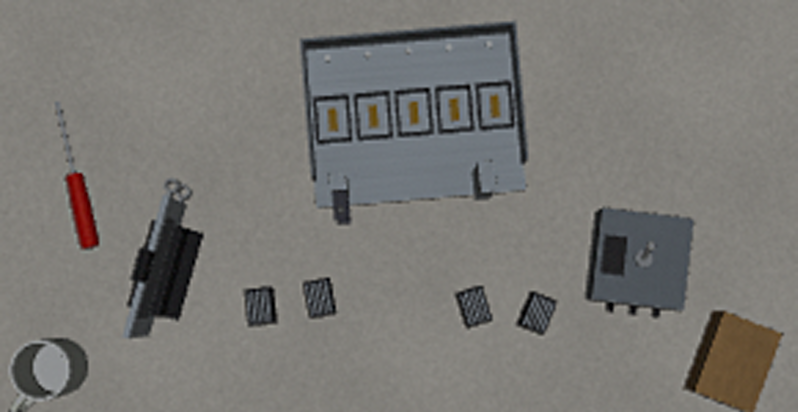

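```bash
cat >> h.py <<'E'
def to(x,y,z,yaw=None,src=None):
    """print move (units) from src pose (default current) to target; returns nothing"""
    o=env.get_obs()
    p=np.array(o['tool_pos']) if src is None else np.array(src[:3]); r=o['tool_rot'] if src is None else [180,0,src[3]]
    M=R.from_euler('xyz',r,degrees=True).as_matrix()
    s=M.T@(np.array([x,y,z])-p)/.04
    t=0 if yaw is None else -((yaw-r[2]+180)%360-180)/10
    print('move',s.round(3),'turn',round(t,2))
E
python3 - <<'E'
from h import *
print(np.array(env.camera_model('wrist')['tool_from_camera']).round(3),env.camera_model('wrist')['K'])
to(.50,-.40,.30); to(.44,-.314,.3,-4)
print(np.array(env.get_obs()['tool_rot'])-[0,0,0])
E
```

```text
[[ 0.    -0.959 -0.283  0.078]
 [ 1.     0.    -0.     0.   ]
 [ 0.    -0.283  0.959 -0.162]
 [ 0.     0.     0.     1.   ]] [[314.12953019   0.         320.8819559 ]
 [  0.         314.12953019 198.85984083]
 [  0.           0.           1.        ]]
move [ 9.227 -3.158 -1.956] turn 0
move [ 8.384 -5.641 -1.952] turn 2.01
[-1.79899747e+02  5.96587558e-03  1.61486888e+01]
```

>>> drive_tool:
  moves: [8.4, -5.6, -2, 1, 0, 8.4, -5.6, -2, 2, 0, 8.4, -5.6, -2, 2, 0, 8.4, -5.6, -2, 2, 0, 8.4, -5.6, -2, 2, 0]

```text
time_s: 0.72
tool_pos: [0.3793, -0.3883, 0.2834]
tool_rot: [180.0, 0.0, -3.9]
force: [0.4, -0.3, -0.9]
grip_width: 0.0447
grasp_force: 0.0
```

>>> drive_tool:
  moves: [0, 0, 0, 0, 0, 0, 0, 0, 0, 0, 0, 0, 0, 0, 0, 0, 0, 0, 0, 0]

```text
time_s: 1.23
tool_pos: [0.3773, -0.3912, 0.2828]
tool_rot: [-180.0, 0.0, -4.0]
force: [0.8, -0.1, -0.3]
grip_width: 0.0052
grasp_force: 0.0
```

```bash
python3 - <<'E'
from h import *
im,d,K,T=shot('wrist','w1.png')
o=env.get_obs();print(o['tool_pos'],o['tool_rot'],o['qpos'],o['grip_width'])
P=cloud(d,K,T);Q=P.reshape(-1,3)
m=(abs(Q[:,0]-.49)<.09)&(abs(Q[:,1]+.315)<.09)
S=Q[m&(Q[:,2]>.05)&(Q[:,2]<.059)];print(len(S),cv2.minAreaRect((S[:,:2]*1000).astype(np.float32)))
B=Q[m&(Q[:,2]>.066)&(Q[:,2]<.12)];print(len(B),B.min(0),B.max(0),np.median(B,0))
B=B[B[:,2]>B[:,2].max()-.006];print(len(B),B.mean(0))
E
```

```text
[ 0.37753905 -0.3909509   0.28285612] [-1.79975775e+02  3.34223536e-02 -3.97587815e+00] [ 55.41287973   4.67123586 -12.99160459  92.61500758   1.05904448
  82.87526586 -51.64503772] 0.003175744278153079
10969 ((495.9454345703125, -313.43084716796875), (120.02310180664062, 120.07736206054688), 83.53108215332031)
171 [ 0.49690782 -0.32070404  0.06606874] [ 0.51542353 -0.31014002  0.09641798] [ 0.50684519 -0.31565532  0.09157892]
94 [ 0.51016485 -0.31575549  0.09400109]
```

View pics/w1.png

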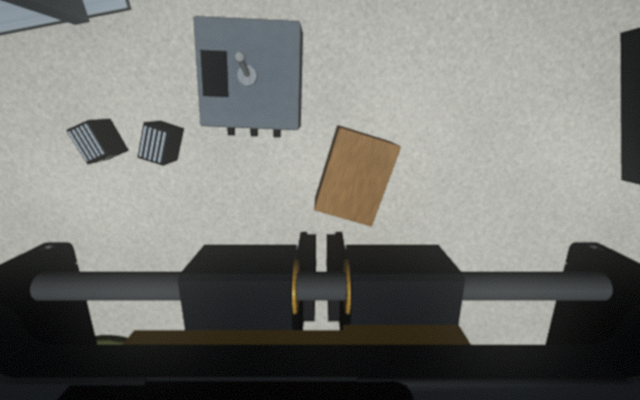

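Wrist view: supply at (247,75) with bat leaning up-image (+x), carton (357,175), two modules (97,140), (160,143). Approach from the bat's +x side and push back.

```bash
python3 - <<'E'
from h import *
to(.5436,-.3188,.15,-6.5)
E
```

```text
move [ 4.018 -2.086  3.32 ] turn 0.25
```

>>> drive_tool:
  moves: [4.02, -2.09, 1, 0.25, 0, 4.02, -2.09, 1, 0.25, 0, 4.02, -2.09, 1, 0.25, 0, 4.02, -2.09, 3.3, 0.25, 0, 4.02, -2.09, 3.3, 0.25, 0]

```text
time_s: 1.9
tool_pos: [0.5432, -0.3165, 0.1471]
tool_rot: [-179.9, 0.3, -6.3]
force: [0.2, -0.5, -0.2]
grip_width: 0.0008
grasp_force: 0.0
```

>>> drive_tool:
  moves: [0, 0, 0, 0, 0, 0, 0, 1, 0, 0, 0, 0, 1.8, 0, 0, 0, 0, 1.8, 0, 0]

```text
time_s: 2.4
tool_pos: [0.5434, -0.3177, 0.0787]
tool_rot: [-179.9, 0.1, -6.4]
force: [-0.4, -0.7, 0.8]
grip_width: 0.0004
grasp_force: 0.0
```

>>> drive_tool:
  moves: [-0.3, 0, 0, 0, 0, -0.6, 0, 0, 0, 0, -0.9, 0, 0, 0, 0, -1.15, 0, 0, 0, 0, -1.15, 0, 0, 0, 0]

```text
time_s: 3.02
tool_pos: [0.4981, -0.3126, 0.0796]
tool_rot: [180.0, -0.0, -6.4]
force: [-0.0, 0.0, 0.0]
grip_width: 0.0005
grasp_force: 0.2
```

>>> drive_tool:
  moves: [0, 0, -1, 0, 0, 0, 0, -2, 0, 0, 0, 0, -4, 0, 87, 0, 0, -5, 0, 87, 0, 0, -5, 0, 87]

```text
time_s: 3.65
tool_pos: [0.501, -0.3134, 0.2849]
tool_rot: [179.8, -0.5, -6.3]
force: [0.3, 0.3, -1.3]
grip_width: 0.0227
grasp_force: 0.0
```

```bash
cat >> h.py <<'E'
def rect(P,c,rad,z0,z1,name=''):
    Q=P.reshape(-1,3);Q=Q[(abs(Q[:,0]-c[0])<rad)&(abs(Q[:,1]-c[1])<rad)&(Q[:,2]>z0)&(Q[:,2]<z1)]
    if len(Q)<5: print(name,len(Q));return
    (x,y),(w,h),a=cv2.minAreaRect((Q[:,:2]*1000).astype(np.float32))
    if w<h: a-=90
    a=(a+90)%180-90
    print(name,len(Q),'c',round(x,1),round(y,1),'size',round(w,1),round(h,1),'longdir',round(a,1),'medz',np.median(Q[:,2]).round(4))
E
python3 - <<'E'
from h import *
im,d,K,T=shot('top');P=cloud(d,K,T)
Q=P.reshape(-1,3);m=(abs(Q[:,0]-.496)<.06)&(abs(Q[:,1]+.313)<.06)
B=Q[m&(Q[:,2]>.066)&(Q[:,2]<.12)];print(len(B),np.median(B,0) if len(B) else '')
for c in [(.428,.176),(.44,.101),(.431,-.1003),(.4216,-.182)]: rect(P,c,.036,.035,.07,'m')
o=env.get_obs();print(o['time_s'],o['tool_pos'],o['tool_rot'])
E
```

```text
7 [ 0.47789906 -0.31223921  0.09626813]
m 131 c 427.8 177.1 size 47.7 34.0 longdir 7.0 medz 0.0442
m 130 c 439.3 100.3 size 47.2 33.6 longdir 11.8 medz 0.0445
m 131 c 430.7 -100.5 size 47.9 34.1 longdir 18.5 medz 0.0453
m 133 c 422.7 -182.3 size 33.6 47.3 longdir -21.7 medz 0.0453
3.7 [ 0.49961358 -0.31280636  0.28152475] [179.88489853  -0.18346375  -6.34798318]
```

Toggle tip now at x 0.478 — OFF. Measure the bay from the wrist.

>>> drive_tool:
  moves: [2.5, -7, -1.5, 0, 87, 2.5, -7, -1.5, 0, 87, 2.5, -7, -1.5, 0, 87, 2.5, -7, -1.5, 0, 87, 2.5, -7, -1.5, 0, 87]

```text
time_s: 4.32
tool_pos: [0.629, -0.0428, 0.3374]
tool_rot: [-180.0, 0.2, -6.3]
force: [0.1, -0.4, 0.7]
grip_width: 0.0765
grasp_force: 0.0
```

>>> drive_tool:
  moves: [0, 0, 0, 0, 87, 0, 0, 0, 0, 87, 0, 0, 0, 0, 87]

```text
time_s: 4.7
tool_pos: [0.6285, -0.0474, 0.338]
tool_rot: [179.9, 0.1, -6.5]
force: [-0.2, -0.0, 1.2]
grip_width: 0.087
grasp_force: 0.0
```

```bash
python3 - <<'E'
from h import *
im,d,K,T=shot('wrist','w2.png');P=cloud(d,K,T)
o=env.get_obs();print(o['time_s'],o['tool_pos'],o['tool_rot'])
rect(P,(.675,-.02),.17,.055,.07,'walls')
rect(P,(.675,-.02),.17,.018,.028,'nestwalls')
for c in [(.428,.176),(.44,.101),(.431,-.1003),(.4216,-.182)]: rect(P,c,.036,.035,.07,'m')
rect(P,(.565,.075),.045,.11,.13,'postL');rect(P,(.59,-.105),.05,.11,.13,'postR')
E
```

```text
4.75 [ 0.62854243 -0.04729543  0.33835278] [ 1.79943405e+02  9.13138067e-02 -6.52304145e+00]
walls 2347 c 678.7 -18.7 size 220.5 280.7 longdir -84.6 medz 0.0618
nestwalls 2900 c 668.1 -19.5 size 233.8 273.4 longdir -84.5 medz 0.0222
m 0
m 27 c 465.9 92.7 size 11.0 5.6 longdir 61.5 medz 0.0415
m 212 c 452.2 -95.5 size 39.4 19.3 longdir 82.5 medz 0.0437
m 0
postL 455 c 566.3 74.6 size 56.3 20.8 longdir 5.5 medz 0.1185
postR 506 c 593.1 -107.5 size 38.0 20.1 longdir 5.5 medz 0.12
```

View pics/w2.png

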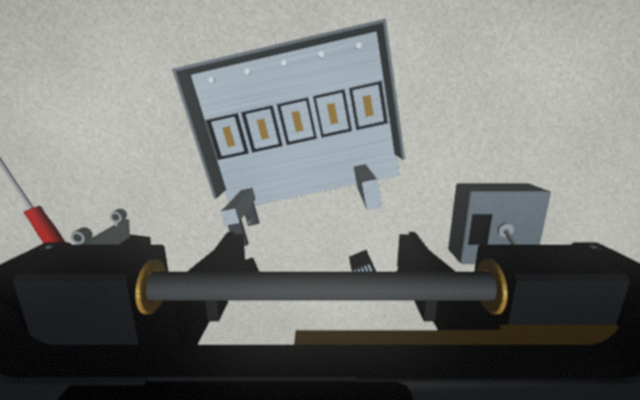

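Wrist view: five nests in a row (228,135)…(368,105), posts at (238,215) and (368,185), door knuckles at (80,237)/(118,215), bench supply right with toggle OFF. Fit the nests precisely.

```bash
python3 - <<'E'
from h import *
im,d,K,T=load('wrist');P=cloud(d,K,T).reshape(-1,3)
a=np.radians(5.45);U=np.array([[np.cos(a),np.sin(a)],[-np.sin(a),np.cos(a)]])
B=P[:,:2]@U.T*1000; z=P[:,2]*1000
def ext(n,m):
    b=B[m];print(n,len(b),'x',np.percentile(b[:,0],[1,50,99]).round(1),'y',np.percentile(b[:,1],[1,50,99]).round(1))
w=(B[:,0]>600)&(B[:,0]<740)&(abs(B[:,1]+85)<134)
ext('nests',w&(z>19)&(z<28))
ext('walls',(z>59)&(z<65)&(B[:,0]>580)&(B[:,0]<850)&(abs(B[:,1]+85)<160))
c=np.array([[.566,.0746],[.593,-.1075]])@U.T*1000
for i in(0,1): ext('post%d'%i,(z>113)&(z<125)&(np.hypot(*(B-c[i]).T)<45))
ext('base',(z>9)&(z<15)&(B[:,0]>500)&(B[:,0]<850)&(abs(B[:,1]+85)<160))
# gold labels via colour on floor
hsv=cv2.cvtColor(im,cv2.COLOR_RGB2HSV);m=cv2.inRange(hsv,(10,90,60),(30,255,255));m[200:]=0
n,l,s,ce=cv2.connectedComponentsWithStats(m)
for i in range(1,n):
    if s[i,4]>60:
        p=at('wrist',*ce[i],z=.012);print('label',p.round(4),(U@p[:2]*1000).round(1))
E
```

```text
nests 2073 x [653.4 685.4 714.3] y [-218.9  -86.8   47.5]
walls 1915 x [597.3 766.5 783.6] y [-223.   -86.    56.7]
post0 290 x [563.4 588.8 598.8] y [10.3 19.4 30. ]
post1 489 x [561.7 581.4 599. ] y [-173.1 -163.  -153.4]
base 22773 x [572.4 687.1 778.6] y [-217.7  -87.5   51.1]
label [ 0.6985 -0.1258  0.012 ] [ 683.4 -191.6]
label [ 0.6936 -0.072   0.012 ] [ 683.6 -137.6]
label [ 0.6882 -0.0183  0.012 ] [683.3 -83.5]
label [0.6828 0.0356 0.012 ] [683.1 -29.5]
label [0.6775 0.0893 0.012 ] [682.9  24.6]
```

```bash
python3 - <<'E'
from h import *
to(.431,-.100,.20,18)
E
```

```text
move [-4.751  1.867  3.468] turn -2.45
```

>>> drive_tool:
  moves: [-4.75, 1.87, 1, -1, 60, -4.75, 1.87, 2, -2, 60, -4.75, 1.87, 3.47, -2.45, 60, -4.75, 1.87, 3.47, -2.45, 60, -4.75, 1.87, 3.47, -2.45, 60]

```text
time_s: 5.38
tool_pos: [0.4249, -0.1002, 0.1954]
tool_rot: [-179.8, 0.6, 17.8]
force: [0.1, 0.0, -0.1]
grip_width: 0.0604
grasp_force: 0.0
```

>>> drive_tool:
  moves: [0, 0, 0, 0, 60, 0, 0, 0, 0, 60]

```text
time_s: 5.62
tool_pos: [0.4343, -0.0987, 0.2025]
tool_rot: [179.9, -0.2, 18.2]
force: [0.1, -0.2, 1.1]
grip_width: 0.06
grasp_force: 0.0
```

```bash
cat >> h.py <<'E'
def mod(c,save=None,z=(.038,.056),rad=.04):
    im,d,K,T=shot('wrist',save);P=cloud(d,K,T);o=env.get_obs()
    print(o['time_s'],np.round(o['tool_pos'],4),np.round(o['tool_rot'],2)); rect(P,c,rad,z[0],z[1],'mod')
E
python3 - <<'E'
from h import *
mod((.431,-.100))
E
```

```text
5.675 [ 0.4342 -0.0985  0.2023] [179.91  -0.19  18.19]
mod 1431 c 432.5 -98.3 size 48.0 33.3 longdir 18.1 medz 0.0446
```

```bash
python3 - <<'E'
from h import *
to(.4325,-.0983,.016,18.1)
E
```

```text
move [-0.055 -0.026  4.658] turn 0.01
```

>>> drive_tool:
  moves: [-0.05, -0.03, 1.5, 0, 60, -0.05, -0.03, 3, 0, 60, -0.05, -0.03, 4, 0, 60, -0.05, -0.03, 4.65, 0, 60, -0.05, -0.03, 4.65, 0, 60]

```text
time_s: 6.3
tool_pos: [0.4297, -0.0972, 0.0135]
tool_rot: [-179.8, 0.1, 18.2]
force: [-0.6, -0.6, 1.0]
grip_width: 0.0597
grasp_force: 0.0
```

>>> drive_tool:
  moves: [0, 0, 0, 0, 60, 0, 0, 0, 0, 30, 0, 0, 0, 0, 28, 0, 0, 0, 0, 28, 0, 0, 0, 0, 28]
  squeeze: 20

```text
time_s: 6.92
tool_pos: [0.43, -0.0983, 0.0148]
tool_rot: [180.0, -0.0, 18.1]
force: [-0.4, -0.9, 2.3]
grip_width: 0.0338
grasp_force: 20.0
```

```bash
python3 - <<'E'
from h import *
o=env.get_obs();print(o['tool_pos'],o['tool_rot'],o['grip_width'],o['grasp_force'])
p=o['tool_pos'];y=o['tool_rot'][2]
to(p[0],p[1],.13); to(.6936,-.072,.13,5.5,src=[p[0],p[1],.13,y])
E
```

```text
[ 0.43003928 -0.09827196  0.01484634] [ 1.79956855e+02 -2.34444949e-02  1.81414839e+01] 0.0338458284268739 19.99970475677401
move [ 1.000e-03  2.000e-03 -2.879e+00] turn 0
move [6.466 1.427 0.   ] turn 1.26
```

>>> drive_tool:
  moves: [0, 0, -1.5, 0, 28, 0, 0, -3, 0, 28, 0, 0, -3.9, 0, 28, 0, 0, -3.9, 0, 28]

```text
time_s: 7.42
tool_pos: [0.4317, -0.0985, 0.1733]
tool_rot: [179.8, -0.3, 18.1]
force: [-0.9, 0.4, -1.5]
grip_width: 0.0339
grasp_force: 20.0
```

>>> drive_tool:
  moves: [1.5, 0.35, 0, 0.3, 28, 3, 0.7, 0, 0.6, 28, 4.5, 1.05, 0, 0.9, 28, 6, 1.4, 0, 1.26, 28, 6.4, 1.43, 0, 1.26, 28]

```text
time_s: 8.05
tool_pos: [0.6922, -0.0715, 0.1655]
tool_rot: [-179.8, 0.3, 5.6]
force: [-1.5, -0.6, -0.9]
grip_width: 0.0344
grasp_force: 20.0
```

>>> drive_tool:
  moves: [0, 0, 0, 0, 28, 0, 0, 0, 0, 28, 0, 0, 1.5, 0, 28, 0, 0, 2.5, 0, 28, 0, 0, 2.5, 0, 28]

```text
time_s: 8.68
tool_pos: [0.6867, -0.0737, 0.0669]
tool_rot: [-180.0, 0.5, 5.5]
force: [-0.0, -0.3, -1.4]
grip_width: 0.0335
grasp_force: 20.0
```

>>> drive_tool:
  moves: [0, 0, 0, 0, 28, 0, 0, 0, 0, 28]

```text
time_s: 8.93
tool_pos: [0.6925, -0.0728, 0.0736]
tool_rot: [179.9, -0.3, 5.5]
force: [-0.3, -0.1, -1.1]
grip_width: 0.0337
grasp_force: 20.0
```

```bash
python3 - <<'E'
from h import *
im,d,K,T=shot('wrist','w3.png')
o=env.get_obs();print(o['time_s'],o['tool_pos'],o['tool_rot'],o['grip_width'],o['grasp_force'])
to(.6911,-.0722,.045,5.5)
E
```

```text
8.975 [ 0.69234511 -0.07275827  0.07324732] [179.93585612  -0.23033374   5.53623884] 0.03374790193113361 19.99960872111842
move [-0.032 -0.018  0.706] turn 0.0
```

View pics/w3.png

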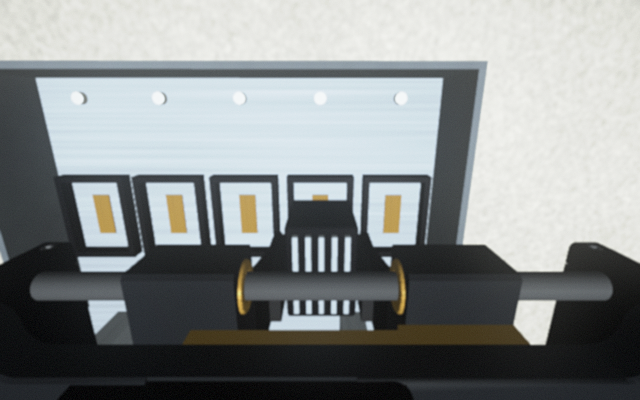

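Module is held over nest 1 (label at 320,198); labels of other nests at (104,213), (177,213), (259,215), (392,214). Re-measure nests from this near view.

```bash
python3 - <<'E'
from h import *
im,d,K,T=load('wrist')
hsv=cv2.cvtColor(im,cv2.COLOR_RGB2HSV);m=cv2.inRange(hsv,(10,90,60),(30,255,255));m[245:]=0
n,l,s,ce=cv2.connectedComponentsWithStats(m)
for i in range(1,n):
    if s[i,4]>60:
        print(ce[i].round(1),s[i],at('wrist',*ce[i],z=.012).round(4))
E
```

```text
[104.1 213.4] [ 94 196  21  36 526] [0.6776 0.0896 0.012 ]
[176.1 213.4] [167 196  19  36 521] [0.6828 0.0357 0.012 ]
[248.  213.3] [240 196  17  36 514] [ 0.6881 -0.0182  0.012 ]
[319.6 198. ] [313 196  14   5  69] [ 0.7053 -0.0708  0.012 ]
[391.6 213.5] [384 196  16  36 511] [ 0.6984 -0.126   0.012 ]
```

>>> drive_tool:
  moves: [-0.03, -0.02, 0.5, 0, 28, -0.03, -0.02, 0.7, 0, 28, -0.03, -0.02, 0.7, 0, 28]

```text
time_s: 9.35
tool_pos: [0.6883, -0.0719, 0.0406]
tool_rot: [-180.0, 0.2, 5.6]
force: [0.2, -0.2, -1.7]
grip_width: 0.0338
grasp_force: 20.0
```

>>> drive_tool:
  moves: [0, 0, 0.15, 0, 28, 0, 0, 0.3, 0, 28, 0, 0, 0.4, 0, 28, 0, 0, 0.45, 0, 28, 0, 0, 0.45, 0, 28]

```text
time_s: 9.98
tool_pos: [0.6895, -0.072, 0.0269]
tool_rot: [180.0, 0.0, 5.5]
force: [-6.2, 0.1, 10.3]
grip_width: 0.0334
grasp_force: 20.0
```

>>> drive_tool:
  moves: [0, 0, 0, 0, 44, 0, 0, 0, 0, 44, 0, 0, -1, 0, 44, 0, 0, -2.5, 0, 44, 0, 0, -4.5, 0, 60]

```text
time_s: 10.6
tool_pos: [0.6891, -0.072, 0.1877]
tool_rot: [-180.0, 0.1, 5.5]
force: [1.3, -0.4, -0.1]
grip_width: 0.0483
grasp_force: 0.0
```

```bash
python3 - <<'E'
from h import *
shot('wrist');im,d,K,T=load('wrist');P=cloud(d,K,T);rect(P,(.6933,-.072),.04,.05,.065,'placed');print(env.get_obs()['tool_pos'])
im,d,K,T=shot('top');P=cloud(d,K,T)
for c in [(.428,.176),(.44,.101),(.4216,-.182)]: rect(P,c,.036,.035,.07,'m')
to(.44,.101,.2,12)
E
```

```text
placed 1699 c 692.1 -71.5 size 47.4 34.0 longdir 5.9 medz 0.0565
[ 0.69374132 -0.07172214  0.19883354]
m 135 c 427.7 176.8 size 47.4 35.0 longdir 7.4 medz 0.0441
m 131 c 439.3 100.1 size 47.5 33.4 longdir 12.6 medz 0.0442
m 0
move [-5.906 -4.905 -0.195] turn -0.65
```

>>> drive_tool:
  moves: [-2, -1.6, -0.2, -0.2, 60, -4, -3.3, -0.2, -0.4, 60, -5.9, -4.9, -0.2, -0.65, 60, -5.9, -4.9, -0.2, -0.65, 60, -5.9, -4.9, -0.2, -0.65, 60]

```text
time_s: 11.32
tool_pos: [0.434, 0.1016, 0.1945]
tool_rot: [180.0, -0.0, 12.1]
force: [-0.2, -0.8, 0.4]
grip_width: 0.0599
grasp_force: 0.0
```

>>> drive_tool:
  moves: [0, 0, 0, 0, 60, 0, 0, 0, 0, 60, 0, 0, 0, 0, 60]

```text
time_s: 11.7
tool_pos: [0.4366, 0.0995, 0.1948]
tool_rot: [-180.0, 0.0, 12.0]
force: [-0.0, 0.9, 0.3]
grip_width: 0.0598
grasp_force: 0.0
```

```bash
python3 - <<'E'
from h import *
mod((.441,.102))
to(.441,.102,.016,12)
E
```

```text
11.75 [0.4366 0.0996 0.1947] [-1.7993e+02  2.0000e-02  1.1950e+01]
mod 1522 c 441.6 103.0 size 47.4 33.9 longdir 12.2 medz 0.0445
move [ 0.122 -0.031  4.469] turn -0.01
```

>>> drive_tool:
  moves: [0.17, -0.05, 1.5, 0, 60, 0.17, -0.05, 3, 0, 60, 0.17, -0.05, 4, 0, 60, 0.17, -0.05, 4.46, 0, 60, 0.17, -0.05, 4.46, 0, 60]

```text
time_s: 12.38
tool_pos: [0.4408, 0.1034, 0.0148]
tool_rot: [-179.9, 0.2, 12.0]
force: [1.5, -0.7, 0.9]
grip_width: 0.0599
grasp_force: 0.0
```

>>> drive_tool:
  moves: [0, 0, 0, 0, 60, 0, 0, 0, 0, 30, 0, 0, 0, 0, 28, 0, 0, 0, 0, 28, 0, 0, 0, 0, 28]
  squeeze: 20

```text
time_s: 13.0
tool_pos: [0.4422, 0.1035, 0.0169]
tool_rot: [180.0, -0.0, 12.0]
force: [-0.7, 0.3, 3.2]
grip_width: 0.0337
grasp_force: 20.0
```

```bash
cat >> h.py <<'E'
def plan(n,m,ld,yaw,zc=.17):
    """after grasp: m=module centre, ld=long direction, n=nest; yaw=tool yaw at placing"""
    o=env.get_obs();p=np.array(o['tool_pos']);y=o['tool_rot'][2]
    rot=lambda a:np.array([[np.cos(a),-np.sin(a)],[np.sin(a),np.cos(a)]])
    off=rot(-np.radians(y))@(np.array(m)-p[:2]); off[1]=0   # along tool x only; y self-centred
    t=np.array(n)-rot(np.radians(yaw))@off
    print(p,y,'grip',o['grip_width'],'off',off*1000,'TCP target',t.round(4),'seat z',p[2]+.012)
    to(p[0],p[1],zc); to(t[0],t[1],zc,yaw,src=[p[0],p[1],zc,y])
E
python3 - <<'E'
from h import *
plan((.6828,.0357),(.4416,.103),12.2,5.5)
E
```

```text
[0.44222699 0.10352242 0.01687714] 12.045900581490875 grip 0.03365277169339878 off [-0.72221107  0.        ] TCP target [0.6835 0.0358] seat z 0.028877140418529106
move [ 2.000e-03  2.000e-03 -3.828e+00] turn 0
move [5.546 2.915 0.   ] turn 0.65
```

>>> drive_tool:
  moves: [0, 0, -1.5, 0, 28, 0, 0, -3, 0, 28, 0, 0, -3.9, 0, 28, 0, 0, -3.9, 0, 28]

```text
time_s: 13.5
tool_pos: [0.444, 0.104, 0.1753]
tool_rot: [179.9, -0.3, 12.0]
force: [0.2, -0.3, -1.3]
grip_width: 0.0342
grasp_force: 20.0
```

>>> drive_tool:
  moves: [1.4, 0.73, 0, 0.16, 28, 2.8, 1.46, 0, 0.33, 28, 4.2, 2.2, 0, 0.5, 28, 5.5, 2.9, 0, 0.65, 28, 5.55, 2.92, 0, 0.65, 28]

```text
time_s: 14.12
tool_pos: [0.685, 0.0326, 0.1664]
tool_rot: [-179.9, 0.4, 5.3]
force: [-0.5, 0.5, -1.6]
grip_width: 0.0336
grasp_force: 20.0
```

>>> drive_tool:
  moves: [0, 0, 0, 0, 28, 0, 0, 1, 0, 28, 0, 0, 2, 0, 28, 0, 0, 2.7, 0, 28, 0, 0, 2.7, 0, 28]

```text
time_s: 14.75
tool_pos: [0.6801, 0.0363, 0.0625]
tool_rot: [180.0, 0.3, 5.7]
force: [-1.1, -0.9, -1.3]
grip_width: 0.0338
grasp_force: 20.0
```

>>> drive_tool:
  moves: [0, 0, 0, 0, 28, 0, 0, 0, 0, 28, 0, 0, 0, 0, 28]

```text
time_s: 15.12
tool_pos: [0.6842, 0.0359, 0.066]
tool_rot: [180.0, -0.1, 5.5]
force: [0.3, -0.1, -1.2]
grip_width: 0.0341
grasp_force: 20.0
```

```bash
python3 - <<'E'
from h import *
print(env.get_obs()['tool_pos']);to(.6835,.0358,.029,5.5)
E
```

```text
[0.68415151 0.03592239 0.06596101]
move [-0.018  0.001  0.924] turn 0.0
```

>>> drive_tool:
  moves: [0, 0, 0.2, 0, 28, 0, 0, 0.4, 0, 28, 0, 0, 0.6, 0, 28, 0, 0, 0.8, 0, 28, 0, 0, 0.92, 0, 28]

```text
time_s: 15.75
tool_pos: [0.6829, 0.0358, 0.0288]
tool_rot: [180.0, 0.1, 5.5]
force: [-10.4, -2.1, 23.9]
grip_width: 0.0338
grasp_force: 20.0
```

>>> drive_tool:
  moves: [0, 0, 0, 0, 28, 0, 0, 0, 0, 28]

```text
time_s: 16.0
tool_pos: [0.6833, 0.0359, 0.0289]
tool_rot: [180.0, 0.0, 5.5]
force: [-2.6, -0.6, 5.4]
grip_width: 0.0339
grasp_force: 20.0
```

Seated (z 0.0289). Release, rise, and check.

>>> drive_tool:
  moves: [0, 0, 0, 0, 44, 0, 0, 0, 0, 44, 0, 0, -1, 0, 44, 0, 0, -2.5, 0, 44, 0, 0, -4.5, 0, 70]

```text
time_s: 16.62
tool_pos: [0.6831, 0.0357, 0.1912]
tool_rot: [-180.0, 0.1, 5.6]
force: [0.6, -0.6, 0.4]
grip_width: 0.0481
grasp_force: 0.0
```

>>> drive_tool:
  moves: [-2, -2, 0, -2, 70, -4, -4, 0, -4, 70, -4, -4, 0, -4, 70]

```text
time_s: 17.0
tool_pos: [0.5373, 0.1563, 0.1903]
tool_rot: [180.0, -0.0, 38.1]
force: [-0.0, 1.2, 1.4]
grip_width: 0.0685
grasp_force: 0.0
```

```bash
python3 - <<'E'
from h import *
print(env.get_obs()['tool_pos'],env.get_obs()['tool_rot'])
im,d,K,T=shot('top');P=cloud(d,K,T)
for c in [(.428,.176),(.4216,-.182)]: rect(P,c,.05,.035,.07,'m')
for c in [(.6933,-.0721),(.6828,.0357)]: rect(P,c,.04,.05,.07,'placed')
to(.428,.178,.2,97.3)
E
```

```text
[0.53729011 0.15628214 0.19029749] [ 1.79975607e+02 -3.36977406e-02  3.81256251e+01]
m 0
m 132 c 422.7 -182.6 size 33.9 47.7 longdir -20.4 medz 0.045
placed 127 c 689.2 -73.7 size 48.6 33.2 longdir 7.1 medz 0.0563
placed 127 c 679.5 33.8 size 49.0 33.5 longdir 6.3 medz 0.0569
move [-1.752 -1.865 -0.238] turn -5.82
```

>>> drive_tool:
  moves: [-1, -1, -0.2, -1, 70, -1.75, -1.87, -0.2, -2, 70, -1.75, -1.87, -0.2, -3, 70, -1.75, -1.87, -0.2, -4, 70, -1.75, -1.87, -0.2, -5, 70]

```text
time_s: 17.68
tool_pos: [0.4377, 0.1711, 0.1984]
tool_rot: [179.9, 0.0, 88.1]
force: [-0.5, -0.2, 0.0]
grip_width: 0.07
grasp_force: 0.0
```

>>> drive_tool:
  moves: [0, 0, 0, -0.8, 70, 0, 0, 0, -0.8, 70, 0, 0, 0, -0.8, 70]

```text
time_s: 18.05
tool_pos: [0.4376, 0.1712, 0.1983]
tool_rot: [180.0, 0.0, 95.6]
force: [-0.9, -0.1, -0.2]
grip_width: 0.07
grasp_force: 0.0
```

```bash
python3 - <<'E'
from h import *
mod((.428,.178),'w4.png')
to(.428,.178,.016,97.3)
E
```

```text
18.1 [0.4376 0.1712 0.1983] [179.99   0.    95.67]
mod 1530 c 428.9 179.7 size 47.9 34.2 longdir 7.4 medz 0.0447
move [ 0.193 -0.223  4.557] turn -0.16
```

>>> drive_tool:
  moves: [0.24, -0.2, 1.5, -0.17, 70, 0.24, -0.2, 3, -0.17, 70, 0.24, -0.2, 4, -0.17, 70, 0.24, -0.2, 4.55, -0.17, 70, 0.24, -0.2, 4.55, -0.17, 70]

```text
time_s: 18.73
tool_pos: [0.427, 0.1797, 0.0148]
tool_rot: [-179.8, -0.0, 97.4]
force: [-0.2, 0.2, -0.3]
grip_width: 0.0698
grasp_force: 0.0
```

>>> drive_tool:
  moves: [0, 0, 0, 0, 70, 0, 0, 0, 0, 50, 0, 0, 0, 0, 42, 0, 0, 0, 0, 42, 0, 0, 0, 0, 42]

```text
time_s: 19.35
tool_pos: [0.429, 0.1798, 0.0167]
tool_rot: [180.0, 0.0, 97.5]
force: [-0.6, -0.6, 3.6]
grip_width: 0.0478
grasp_force: 20.0
```

```bash
python3 - <<'E'
from h import *
plan((.6881,-.0182),(.4289,.1797),7.4,95.5)
E
```

```text
[0.42899252 0.1798304  0.01669434] 97.46475799434815 grip 0.04778486360190585 off [-0.11727908  0.        ] TCP target [ 0.6881 -0.0181] seat z 0.028694343241149032
move [-2.000e-03  3.000e-03 -3.833e+00] turn 0
move [-5.747  5.78   0.   ] turn 0.2
```

>>> drive_tool:
  moves: [0, 0, -1.5, 0, 42, 0, 0, -3, 0, 42, 0, 0, -4, 0, 42, 0, 0, -4, 0, 42]

```text
time_s: 19.85
tool_pos: [0.4306, 0.1805, 0.1789]
tool_rot: [179.6, 0.1, 97.4]
force: [-0.6, 0.2, -0.9]
grip_width: 0.0477
grasp_force: 20.0
```

>>> drive_tool:
  moves: [-1, 1, 0, 0, 42, -2, 2, 0, 0, 42, -3, 3, 0, 0.1, 42, -4, 4, 0, 0.2, 42, -5, 5, 0, 0.2, 42]

```text
time_s: 20.48
tool_pos: [0.6533, 0.0066, 0.1732]
tool_rot: [-179.8, -0.0, 95.5]
force: [0.8, 0.6, -0.4]
grip_width: 0.0478
grasp_force: 20.0
```

>>> drive_tool:
  moves: [-0.75, 0.78, 0, 0, 42, -0.75, 0.78, 0, 0, 42, -0.75, 0.78, 1, 0, 42, -0.75, 0.78, 2, 0, 42, -0.75, 0.78, 2.5, 0, 42]

```text
time_s: 21.1
tool_pos: [0.6839, -0.0183, 0.0721]
tool_rot: [-179.7, -0.1, 95.6]
force: [0.3, -0.5, -1.4]
grip_width: 0.0479
grasp_force: 20.0
```

>>> drive_tool:
  moves: [0, 0, 0, 0, 42, 0, 0, 0, 0, 42, 0, 0, 0, 0, 42, 0, 0, 0, 0, 42]

```text
time_s: 21.6
tool_pos: [0.6875, -0.0193, 0.0775]
tool_rot: [179.9, 0.0, 95.5]
force: [-0.5, -0.4, -2.0]
grip_width: 0.0481
grasp_force: 20.0
```

```bash
python3 - <<'E'
from h import *
print(env.get_obs()['tool_pos']);to(.6881,-.0182,.0287,95.5)
E
```

```text
[ 0.68753842 -0.01927554  0.07752447]
move [0.026 0.014 1.221] turn -0.0
```

>>> drive_tool:
  moves: [0.03, 0.02, 0.3, 0, 42, 0.03, 0.02, 0.6, 0, 42, 0.03, 0.02, 0.85, 0, 42, 0.03, 0.02, 1.05, 0, 42, 0.03, 0.02, 1.22, 0, 42]

```text
time_s: 22.22
tool_pos: [0.6872, -0.018, 0.0281]
tool_rot: [-179.9, 0.0, 95.5]
force: [-9.7, -1.9, 27.0]
grip_width: 0.0478
grasp_force: 20.0
```

>>> drive_tool:
  moves: [0, 0, 0, 0, 42, 0, 0, 0, 0, 42]

```text
time_s: 22.48
tool_pos: [0.6876, -0.0179, 0.0282]
tool_rot: [-180.0, 0.0, 95.5]
force: [-3.2, 0.5, 5.5]
grip_width: 0.0479
grasp_force: 20.0
```

>>> drive_tool:
  moves: [0, 0, 0, 0, 64, 0, 0, 0, 0, 64, 0, 0, -1, 0, 64, 0, 0, -2.5, 0, 64, 0, 0, -4.3, 0, 70]

```text
time_s: 23.1
tool_pos: [0.6872, -0.0181, 0.1909]
tool_rot: [-180.0, -0.0, 95.5]
force: [0.7, -0.1, -0.5]
grip_width: 0.0679
grasp_force: 0.0
```

>>> drive_tool:
  moves: [-1, -1.5, 0, 0.5, 70, -2, -3, 0, 1, 70, -3, -4.5, 0, 1.5, 70, -3.5, -6, 0, 2.6, 70, -3.5, -6, 0, 2.6, 70]

```text
time_s: 23.72
tool_pos: [0.459, -0.1829, 0.1896]
tool_rot: [-180.0, 0.1, 69.1]
force: [-0.0, -0.3, 0.4]
grip_width: 0.0701
grasp_force: 0.0
```

```bash
python3 - <<'E'
from h import *
im,d,K,T=shot('top');P=cloud(d,K,T)
rect(P,(.4216,-.182),.05,.035,.07,'m')
for c in [(.6933,-.0721),(.6828,.0357),(.6881,-.0182)]: rect(P,c,.04,.05,.07,'placed')
print(env.get_obs()['tool_pos'],env.get_obs()['tool_rot'])
to(.4235,-.181,.2,69)
E
```

```text
m 0
placed 144 c 688.1 -61.3 size 47.9 58.4 longdir -84.8 medz 0.0572
placed 132 c 680.6 23.4 size 48.4 54.7 longdir -85.2 medz 0.0563
placed 150 c 685.6 -17.7 size 48.6 79.2 longdir -83.7 medz 0.0566
[ 0.45676763 -0.18456956  0.18948703] [-179.86656803    0.27665942   69.07955469]
move [-0.215 -0.809 -0.26 ] turn 0.01
```

>>> drive_tool:
  moves: [-0.2, -0.8, -0.25, 0, 70, -0.2, -0.8, -0.25, 0, 70, -0.2, -0.8, -0.25, 0, 70, -0.2, -0.8, -0.25, 0, 70, -0.2, -0.8, -0.25, 0, 70]

```text
time_s: 24.4
tool_pos: [0.4297, -0.1761, 0.1997]
tool_rot: [-180.0, -0.1, 69.5]
force: [0.2, 0.4, 0.3]
grip_width: 0.0699
grasp_force: 0.0
```

```bash
python3 - <<'E'
from h import *
mod((.424,-.181),rad=.05)
to(.424,-.181,.032,69)
E
```

```text
24.45 [ 0.4296 -0.1762  0.1997] [-1.7998e+02 -5.0000e-02  6.9530e+01]
mod 1450 c 424.1 -180.4 size 33.9 47.9 longdir -22.7 medz 0.0447
move [-0.166 -0.088  4.192] turn 0.05
```

>>> drive_tool:
  moves: [-0.15, -0.09, 1.5, 0.22, 70, -0.15, -0.09, 3, 0.22, 70, -0.15, -0.09, 3.8, 0.22, 70, -0.15, -0.09, 4.2, 0.22, 70, -0.15, -0.09, 4.2, 0.22, 70]

```text
time_s: 25.08
tool_pos: [0.4237, -0.1804, 0.0316]
tool_rot: [-179.9, -0.1, 67.3]
force: [0.5, 0.1, 0.5]
grip_width: 0.07
grasp_force: 0.0
```

>>> drive_tool:
  moves: [0, 0, 0, 0, 70, 0, 0, 0, 0, 50, 0, 0, 0, 0, 42, 0, 0, 0, 0, 42, 0, 0, 0, 0, 42]

```text
time_s: 25.7
tool_pos: [0.4239, -0.1811, 0.0324]
tool_rot: [180.0, 0.0, 67.3]
force: [-1.0, -1.4, 3.8]
grip_width: 0.0479
grasp_force: 20.0
```

```bash
python3 - <<'E'
from h import *
plan((.6776,.0896),(.4241,-.1804),-22.7,95.5,.20)
E
```

```text
[ 0.42393079 -0.1811449   0.03236912] 67.2675702862132 grip 0.04786385649667168 off [0.75241986 0.        ] TCP target [0.6777 0.0889] seat z 0.044369122500668184
move [-2.000e-03  2.000e-03 -4.191e+00] turn 0
move [8.677 3.242 0.   ] turn -2.82
```

>>> drive_tool:
  moves: [0, 0, -1.5, 0, 42, 0, 0, -3, 0, 42, 0, 0, -4.2, 0, 42, 0, 0, -4.4, 0, 42]

```text
time_s: 26.2
tool_pos: [0.4255, -0.1816, 0.2111]
tool_rot: [179.7, 0.1, 67.3]
force: [0.3, 0.3, -1.4]
grip_width: 0.0476
grasp_force: 20.0
```

>>> drive_tool:
  moves: [1.2, 0.45, 0, -0.4, 42, 2.4, 0.9, 0, -0.8, 42, 3.6, 1.35, 0, -1.2, 42, 4.8, 1.8, 0, -1.6, 42, 6, 2.24, 0, -1.95, 42]

```text
time_s: 26.82
tool_pos: [0.5994, 0.0067, 0.206]
tool_rot: [-179.8, -0.0, 86.9]
force: [0.8, -0.3, 0.4]
grip_width: 0.0477
grasp_force: 20.0
```

>>> drive_tool:
  moves: [0, 0, 0, 0, 42, 0, 0, 0, 0, 42]

```text
time_s: 27.08
tool_pos: [0.5982, 0.0058, 0.2063]
tool_rot: [-179.8, 0.0, 86.8]
force: [-0.2, 0.0, -1.0]
grip_width: 0.0476
grasp_force: 20.0
```

```bash
python3 - <<'E'
from h import *
print(env.get_obs()['tool_pos']);to(.6777,.0889,.2,95.5)
E
```

```text
[0.59815201 0.00575821 0.206304  ]
move [2.186 1.87  0.152] turn -0.87
```

>>> drive_tool:
  moves: [1, 0.9, 0, -0.4, 42, 2, 1.8, 0, -0.87, 42, 2.2, 1.87, 0, -0.87, 42, 2.2, 1.87, 1, -0.87, 42, 2.2, 1.87, 2, -0.87, 42]

```text
time_s: 27.7
tool_pos: [0.6784, 0.0867, 0.1274]
tool_rot: [180.0, 0.1, 95.3]
force: [0.6, -1.2, -1.6]
grip_width: 0.0479
grasp_force: 20.0
```

>>> drive_tool:
  moves: [0, 0, 1, 0, 42, 0, 0, 1.15, 0, 42, 0, 0, 1.15, 0, 42, 0, 0, 1.15, 0, 42, 0, 0, 1.15, 0, 42]

```text
time_s: 28.32
tool_pos: [0.6796, 0.0897, 0.0837]
tool_rot: [179.9, 0.0, 95.5]
force: [1.7, 0.9, -0.6]
grip_width: 0.0476
grasp_force: 20.0
```

```bash
python3 - <<'E'
from h import *
print(env.get_obs()['tool_pos'],env.get_obs()['tool_rot']);to(.6777,.0889,.0525,95.5)
E
```

```text
[0.6795996  0.08970892 0.08374007] [1.79856022e+02 1.37094882e-02 9.54625277e+01]
move [-0.015 -0.051  0.781] turn -0.0
```

>>> drive_tool:
  moves: [-0.01, -0.03, 0.3, 0, 42, -0.01, -0.03, 0.5, 0, 42, -0.01, -0.03, 0.6, 0, 42, -0.01, -0.03, 0.65, 0, 42, -0.01, -0.03, 0.65, 0, 42]

```text
time_s: 28.95
tool_pos: [0.6776, 0.0891, 0.0558]
tool_rot: [-180.0, -0.0, 95.5]
force: [-0.6, 0.2, -1.4]
grip_width: 0.0476
grasp_force: 20.0
```

>>> drive_tool:
  moves: [0, 0, 0, 0, 42, 0, 0, 0, 0, 42, 0, 0, 0, 0, 42]

```text
time_s: 29.32
tool_pos: [0.6777, 0.089, 0.0561]
tool_rot: [180.0, 0.0, 95.5]
force: [-0.2, -0.4, -0.7]
grip_width: 0.0481
grasp_force: 20.0
```

```bash
python3 - <<'E'
from h import *
print(env.get_obs()['tool_pos'],env.get_obs()['force']);to(.6777,.0889,.0525,95.5)
E
```

```text
[0.67768655 0.0890133  0.05613996] [-0.21172399 -0.4157381  -0.70522525]
move [-0.003  0.     0.091] turn -0.0
```

>>> drive_tool:
  moves: [0, 0, 0.05, 0, 42, 0, 0, 0.09, 0, 42, 0, 0, 0.09, 0, 42, 0, 0, 0.09, 0, 42]

```text
time_s: 29.82
tool_pos: [0.6776, 0.089, 0.0523]
tool_rot: [-180.0, 0.0, 95.5]
force: [0.1, -0.1, -0.7]
grip_width: 0.0478
grasp_force: 20.0
```

>>> drive_tool:
  moves: [0, 0, 0, 0, 64, 0, 0, 0, 0, 64, 0, 0, 0, 0, 64, 0, 0, -1, 0, 64, 0, 0, -2.5, 0, 64]

```text
time_s: 30.45
tool_pos: [0.6763, 0.0883, 0.1514]
tool_rot: [-179.8, 0.0, 95.5]
force: [1.6, 0.9, 0.2]
grip_width: 0.0637
grasp_force: 0.0
```

>>> drive_tool:
  moves: [0, 0, -1.2, 0, 0, 0, 0, -1.2, 0, 0, 0, 0, -1.2, 0, 0, 0, 0, -1.2, 0, 0, 0, 0, -1.2, 0, 0]

```text
time_s: 31.08
tool_pos: [0.677, 0.0887, 0.1989]
tool_rot: [-179.9, 0.0, 95.5]
force: [1.0, -0.7, 1.2]
grip_width: 0.022
grasp_force: 0.0
```

```bash
python3 - <<'E'
from h import *
im,d,K,T=shot('wrist','w5.png');P=cloud(d,K,T)
print(env.get_obs()['tool_pos']);
rect(P,(.6776,.0896),.03,.05,.075,'m')
to(.6777,.0889,.0590,95.5)
E
```

```text
[0.67711476 0.08885982 0.19914373]
m 1767 c 675.2 97.0 size 51.1 49.3 longdir 5.8 medz 0.0569
move [-1.000e-03  2.100e-02  3.504e+00] turn -0.0
```

View pics/w5.png

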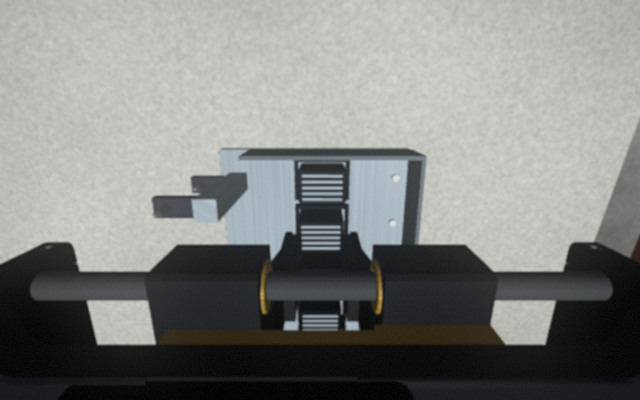

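Nest 4's module stands at (322,182), nest 3's at (320,225); post and brackets at (200,205). Check heights of all four.

```bash
python3 - <<'E'
from h import *
im,d,K,T=load('wrist');P=cloud(d,K,T).reshape(-1,3)
for c in [(.6776,.0896),(.6828,.0357)]:
    Q=P[(np.hypot(P[:,0]-c[0],P[:,1]-c[1])<.014)&(P[:,2]>.03)];print(len(Q),np.percentile(Q[:,2],[5,50,95]).round(4))
    rect(P,c,.0245,.05,.06)
# door area
im,d,K,T=shot('top');P=cloud(d,K,T);rect(P,(.476,.305),.06,.145,.2,'grip');rect(P,(.485,.303),.12,.12,.2,'door')
to(.47,.25,.30,-16.7)
to(.47,.25,.30,163.3)
E
```

```text
1090 [0.0556 0.0597 0.2486]
 1550 c 677.7 89.5 size 47.6 34.2 longdir 5.1 medz 0.0567
519 [0.0556 0.0581 0.06  ]
 1267 c 682.1 36.3 size 46.0 34.6 longdir 4.2 medz 0.0568
grip 61 c 475.5 305.9 size 15.5 39.2 longdir -17.1 medz 0.1568
door 194 c 484.5 303.4 size 15.9 197.6 longdir -16.0 medz 0.1287
move [ 4.504 -4.776 -2.507] turn 11.22
move [ 4.504 -4.776 -2.507] turn -6.78
```

```bash
python3 - <<'E'
from h import *
to(.4775,.3075,.29,-16.7)
E
```

```text
move [ 5.917 -4.452 -2.258] turn 11.22
```

>>> drive_tool:
  moves: [0.6, -0.4, -1.5, 1, 40, 1.9, -1.4, -2.26, 2, 40, 3.3, -2.5, -2.26, 3, 40, 4.7, -3.5, -2.26, 4, 40, 5.9, -4.45, -2.26, 5, 40]

```text
time_s: 31.8
tool_pos: [0.4937, 0.2898, 0.2907]
tool_rot: [180.0, -0.0, 45.1]
force: [0.0, 0.2, 0.1]
grip_width: 0.0396
grasp_force: 0.0
```

>>> drive_tool:
  moves: [0, 0, 0, 1, 40, 0, 0, 0, 2, 40, 0, 0, 0, 3, 40, 0, 0, 0, 4, 40, 0, 0, 0, 5, 40]

```text
time_s: 32.42
tool_pos: [0.4951, 0.2885, 0.2904]
tool_rot: [180.0, 0.0, -4.8]
force: [0.1, -0.1, 0.4]
grip_width: 0.04
grasp_force: 0.0
```

>>> drive_tool:
  moves: [0, 0, 0, 1.2, 40, 0, 0, 0, 1.2, 40, 0, 0, 0, 1.2, 40]

```text
time_s: 32.8
tool_pos: [0.4952, 0.2885, 0.2905]
tool_rot: [180.0, 0.0, -16.4]
force: [-0.5, 0.4, -0.8]
grip_width: 0.04
grasp_force: 0.0
```

```bash
python3 - <<'E'
from h import *
im,d,K,T=shot('wrist','w6.png');P=cloud(d,K,T);o=env.get_obs();print(o['tool_pos'],o['tool_rot'],o['qpos'])
rect(P,(.4775,.3075),.05,.145,.2,'grip');rect(P,(.485,.303),.12,.12,.2,'door')
to(.4775,.3075,.14,-16.7)
E
```

```text
[0.49519085 0.288513   0.29052853] [ 1.79994179e+02  5.32321835e-03 -1.63712809e+01] [   9.20758731   12.41944679  -49.02741229   86.9297446     9.38103582
   84.92993823 -146.35614907]
grip 586 c 477.9 308.1 size 14.0 40.0 longdir -15.0 medz 0.1581
door 1499 c 484.8 306.3 size 14.0 178.5 longdir -15.0 medz 0.129
move [-0.558 -0.331  3.763] turn 0.03
```

View pics/w6.png

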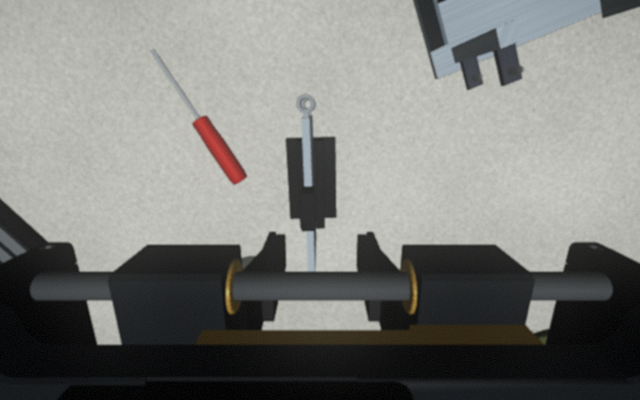

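Wrist view: knuckle (307,103), grip block (312,200) in stand, brackets (470,70)/(510,65). Descend and grip.

```bash
python3 - <<'E'
from h import *
to(.4779,.3081,.128,-15)
E
```

```text
move [-0.552 -0.348  4.063] turn -0.14
```

>>> drive_tool:
  moves: [-0.55, -0.35, 0.5, -0.14, 40, -0.55, -0.35, 1.5, -0.14, 40, -0.55, -0.35, 2, -0.14, 40, -0.55, -0.35, 2, -0.14, 40, -0.55, -0.35, 2, -0.14, 40]

```text
time_s: 33.48
tool_pos: [0.479, 0.3084, 0.2119]
tool_rot: [-179.9, -0.1, -15.1]
force: [0.8, 0.5, 0.2]
grip_width: 0.0399
grasp_force: 0.0
```

```bash
python3 - <<'E'
from h import *
im,d,K,T=shot('wrist');P=cloud(d,K,T);o=env.get_obs();print(o['tool_pos'],o['tool_rot'],o['qpos'])
rect(P,(.4775,.3075),.05,.148,.2,'grip');rect(P,(.485,.303),.12,.12,.145,'door')
to(.4779,.3081,.128,-15)
E
```

```text
[0.47915305 0.3084975  0.21209994] [-1.79902383e+02 -9.17592859e-02 -1.51428596e+01] [   7.13752439   14.19441267  -49.30050404   94.43435633   11.05401462
   76.31407056 -149.04699285]
grip 1035 c 477.5 308.2 size 13.8 40.3 longdir -14.8 medz 0.1581
door 1293 c 483.7 307.1 size 13.5 193.7 longdir -16.4 medz 0.1283
move [-0.031  0.021  2.102] turn -0.01
```

>>> drive_tool:
  moves: [-0.03, 0.02, 0.6, 0, 40, -0.03, 0.02, 1.2, 0, 40, -0.03, 0.02, 1.7, 0, 40, -0.03, 0.02, 2.1, 0, 40, -0.03, 0.02, 2.1, 0, 40]

```text
time_s: 34.15
tool_pos: [0.4763, 0.3072, 0.1256]
tool_rot: [179.9, 0.1, -15.1]
force: [-0.5, -0.1, 0.4]
grip_width: 0.0399
grasp_force: 0.0
```

```bash
python3 - <<'E'
from h import *
o=env.get_obs();print(o['tool_pos'],o['tool_rot'],o['qpos'],o['force'])
to(.4777,.3081,.128,-15)
E
```

```text
[0.47634051 0.30722732 0.12564537] [ 1.79927451e+02  8.26843967e-02 -1.51222441e+01] [   4.54115099   18.03273933  -46.78520466  100.71779415   14.10876784
   67.45291609 -151.45404645] [-0.54923045 -0.14535841  0.3924412 ]
move [ 0.027 -0.03  -0.059] turn -0.01
```

>>> drive_tool:
  moves: [0, 0, 0, 0, 25, 0, 0, 0, 0, 15, 0, 0, 0, 0, 5, 0, 0, 0, 0, 5, 0, 0, 0, 0, 5]
  squeeze: 55

```text
time_s: 34.78
tool_pos: [0.4771, 0.3078, 0.127]
tool_rot: [-180.0, -0.0, -15.1]
force: [-0.1, -0.5, 2.2]
grip_width: 0.0135
grasp_force: 55.0
```

```bash
python3 - <<'E'
from h import *
o=env.get_obs();print(o['tool_pos'],o['tool_rot'],o['grip_width'],o['grasp_force'],o['force'])
E
```

```text
[0.47708184 0.30779261 0.1270485 ] [-1.79977210e+02 -3.59806916e-02 -1.51222367e+01] 0.013457462320364587 54.992386316880584 [-0.08962783 -0.48489493  2.16337686]
```

>>> drive_tool:
  moves: [0, 0, -0.3, 0, 5, 0, 0, -0.7, 0, 5, 0, 0, -1.2, 0, 5, 0, 0, -1.8, 0, 5, 0, 0, -2.4, 0, 5]

```text
time_s: 35.4
tool_pos: [0.4769, 0.3074, 0.2246]
tool_rot: [180.0, -0.0, -15.1]
force: [0.4, 0.6, -3.4]
grip_width: 0.0137
grasp_force: 55.0
```

>>> drive_tool:
  moves: [0, 0, -0.5, 0, 5, 0, 0, -0.9, 0, 5, 0, 0, -0.9, 0, 5, 0, 0, -0.9, 0, 5]

```text
time_s: 35.9
tool_pos: [0.4765, 0.3072, 0.2578]
tool_rot: [179.9, 0.1, -15.1]
force: [-0.9, -0.4, -3.4]
grip_width: 0.0138
grasp_force: 55.0
```

```bash
python3 - <<'E'
from h import *
im,d,K,T=shot('wrist','w7.png');P=cloud(d,K,T);o=env.get_obs();print(o['tool_pos'],o['tool_rot'],o['qpos'],o['force'],o['wrist_torque'])
p=np.array(o['tool_pos']);M=R.from_euler('xyz',o['tool_rot'],degrees=True).as_matrix()
L=(P.reshape(-1,3)-p)@M*1000   # tool coords
m=(abs(L[:,1])<14)&(L[:,0]>25)&(L[:,0]<120)&(L[:,2]>-20)&(L[:,2]<60)
Q=L[m];print(len(Q))
for a in range(25,120,10):
    q=Q[(Q[:,0]>=a)&(Q[:,0]<a+10)]
    if len(q): print(a,len(q),np.percentile(q[:,1],[2,50,98]).round(1),np.percentile(q[:,2],[2,50]).round(1))
E
```

```text
[0.47635293 0.30717363 0.25753212] [ 1.79917167e+02  8.00024558e-02 -1.51221669e+01] [   6.61234419   12.1632766   -48.34179763   90.80622166    9.14352396
   81.26622008 -147.62280188] [-0.60659435  0.6774344  -3.27315519] [ 0.07731011  0.03164648 -0.00985662]
3035
25 259 [-4.3 -0.5  3.2] [-2.6 -1.4]
35 277 [-4.2 -0.5  3.2] [-2.5 -1.4]
45 303 [-4.1  0.   3.6] [-2.8 -1.4]
55 318 [-4.1 -0.2  3.6] [-2.6 -1.4]
65 333 [-4.  -0.5  3.5] [-2.7 -1.3]
75 337 [-3.9 -0.5  3.4] [-2.7 -1.3]
85 294 [-4.4 -0.5  3.4] [-2.6 -0.7]
95 453 [-9.1 -0.5  8. ] [7.4 8.9]
105 461 [-8.5 -0.5  7.5] [7.4 9.2]
```

View pics/w7.png

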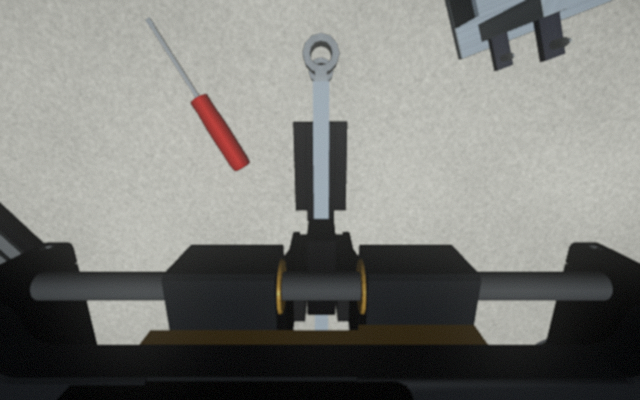

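Door hangs straight in the gripper: upper knuckle (321,52), panel along u≈320; brackets (500,50)/(548,35).

```bash
python3 - <<'E'
from h import *
im,d,K,T=load('wrist');P=cloud(d,K,T);o=env.get_obs()
p=np.array(o['tool_pos']);M=R.from_euler('xyz',o['tool_rot'],degrees=True).as_matrix()
L=(P.reshape(-1,3)-p)@M*1000
Q=L[(abs(L[:,1])<14)&(L[:,0]>88)&(L[:,0]<125)&(L[:,2]>5)&(L[:,2]<12)]
print(len(Q),np.percentile(Q,[1,99],axis=0).round(1),cv2.minEnclosingCircle(Q[:,:2].astype(np.float32)))
to(.45,-.041,.275,95.5)
E
```

```text
887 [[ 91.1  -9.1   7.2]
 [112.7   8.   11.2]] ((102.05042266845703, -0.40576276183128357), 11.380566596984863)
move [ 1.634  8.575 -0.427] turn -11.06
```

>>> drive_tool:
  moves: [0.1, 0.7, -0.4, -0.6, 5, 0.4, 2, -0.4, -1.5, 5, 0.7, 3.4, -0.4, -2.5, 5, 1, 4.8, -0.4, -3.5, 5, 1.3, 6.2, -0.4, -4.5, 5]

```text
time_s: 36.58
tool_pos: [0.4638, 0.0774, 0.2737]
tool_rot: [180.0, 0.1, 25.5]
force: [1.1, -1.1, -3.3]
grip_width: 0.0135
grasp_force: 55.0
```

>>> drive_tool:
  moves: [0, 0, 0, -1, 5, 0, 0, 0, -2, 5, 0, 0, 0, -3, 5, 0, 0, 0, -4, 5, 0, 0, 0, -5, 5]

```text
time_s: 37.2
tool_pos: [0.4639, 0.079, 0.2735]
tool_rot: [-179.9, 0.1, 75.6]
force: [-0.2, -0.1, -3.2]
grip_width: 0.0133
grasp_force: 55.0
```

>>> drive_tool:
  moves: [0, 0, 0, -0.8, 5, 0, 0, 0, -1.55, 5, 0, 0, 0, -1.55, 5, 0, 0, 0, -1.55, 5]

```text
time_s: 37.7
tool_pos: [0.4642, 0.0791, 0.274]
tool_rot: [-179.9, 0.0, 90.6]
force: [0.7, -1.3, -3.5]
grip_width: 0.0138
grasp_force: 55.0
```

```bash
python3 - <<'E'
from h import *
o=env.get_obs();print(o['tool_pos'],o['tool_rot'],o['qpos'],o['grip_width'])
to(.45,-.041,.190,95.5)
E
```

```text
[0.46423456 0.07905294 0.27403055] [-1.79928133e+02  4.98138660e-02  9.06290100e+01] [ 25.73610153  -4.12687821 -36.3228631  101.60637585  -2.4312102
  81.80733811  -9.53680265] 0.013776444942209438
move [-2.995 -0.386  2.104] turn -0.49
```

>>> drive_tool:
  moves: [-1, -0.1, 0, -0.2, 5, -2, -0.25, 0, -0.49, 5, -3, -0.38, 0, -0.49, 5, -3, -0.38, 1, -0.49, 5, -3, -0.38, 2.1, -0.49, 5]

```text
time_s: 38.33
tool_pos: [0.4513, -0.042, 0.1901]
tool_rot: [179.9, 0.1, 95.4]
force: [0.7, 0.3, -3.4]
grip_width: 0.0136
grasp_force: 55.0
```

>>> drive_tool:
  moves: [0, 0, 0, 0, 5, 0, 0, 0, 0, 5, 0, 0, 0, 0, 5, 0, 0, 0, 0, 5]

```text
time_s: 38.83
tool_pos: [0.4517, -0.0412, 0.192]
tool_rot: [179.9, 0.1, 95.6]
force: [0.3, 0.0, -3.0]
grip_width: 0.0138
grasp_force: 55.0
```

```bash
python3 - <<'E'
from h import *
im,d,K,T=shot('wrist');o=env.get_obs();print(o['tool_pos'],o['tool_rot'])
c=cv2.resize(im[0:250,180:560],None,fx=2,fy=2,interpolation=cv2.INTER_CUBIC);cv2.imwrite('pics/w8.png',c[:,:,::-1])
P=cloud(d,K,T)
a=np.radians(5.5);U=np.array([[np.cos(a),np.sin(a)],[-np.sin(a),np.cos(a)]])
E
```

```text
[ 0.45146603 -0.04128579  0.1916912 ] [1.79928887e+02 8.65950866e-02 9.56360890e+01]
```

View pics/w8.png

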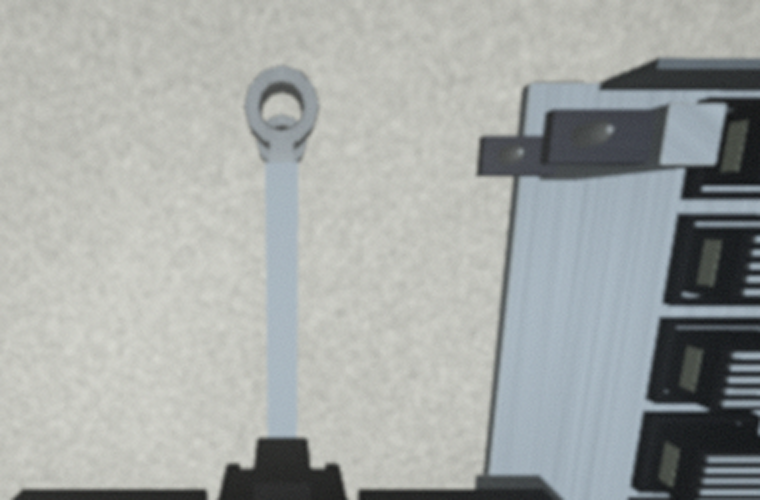

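Crop: knuckle ring centre (282,104), upper pin tip (605,129), lower pin tip (517,152) on their brackets.

```bash
python3 - <<'E'
from h import *
print('upper',at('wrist',180+606/2,128/2,z=.131),'lower',at('wrist',180+517/2,152/2,z=.051))
im,d,K,T=load('wrist');o=env.get_obs();a=np.radians(5.5);p=np.array([.6881,-.0182])
r=lambda x,y:p+np.array([np.cos(a)*x-np.sin(a)*y,np.sin(a)*x+np.cos(a)*y])
print('pin expected',r(-.129,.104),'TCP expected',r(-.129,0))
print('knuckle seen',at('wrist',180+282/2,104/2,z=o['tool_pos'][2]-.0086))
# expected knuckle from tool
print('knuckle model',np.array(o['tool_pos'])[:2]+.104*np.array([np.cos(np.radians(95.64)),np.sin(np.radians(95.64))]))
P=cloud(d,K,T)
rect(P,(.545,.07),.04,.108,.118,'upper bracket'); 
c=cv2.resize(im[40:100,400:500],None,fx=6,fy=6,interpolation=cv2.INTER_CUBIC);cv2.imwrite('pics/w9.png',c[:,:,::-1])
E
```

```text
upper [0.54815362 0.07298816 0.131     ] lower [0.54785738 0.07235249 0.051     ]
pin expected [0.54972593 0.0729571 ] TCP expected [ 0.55969389 -0.0305641 ]
knuckle seen [0.44193532 0.06183706 0.1830912 ]
knuckle model [0.44124515 0.06221075]
upper bracket 1438 c 560.2 74.1 size 47.0 20.0 longdir 5.2 medz 0.1123
```

View pics/w9.png

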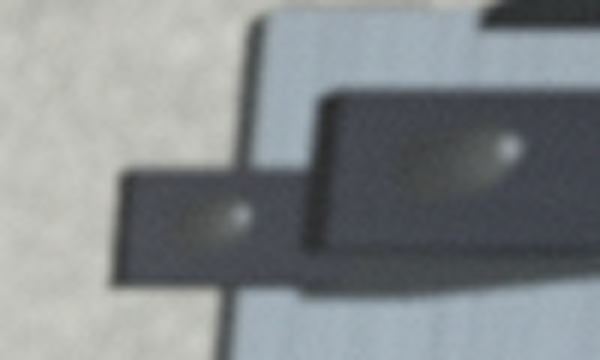

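>>> drive_tool:
  moves: [0, 0.4, 0.44, 0, 5, 0, 0.9, 0.44, 0, 5, 0, 1.4, 0.44, 0, 5, 0, 1.5, 0.44, 0, 5, 0, 1.5, 0.44, 0, 5]

```text
time_s: 39.5
tool_pos: [0.5102, -0.0354, 0.173]
tool_rot: [-179.9, 0.0, 95.6]
force: [-0.6, 1.2, -3.7]
grip_width: 0.0136
grasp_force: 55.0
```

>>> drive_tool:
  moves: [0, 0, 0, 0, 5, 0, 0, 0, 0, 5, 0, 0, 0, 0, 5]

```text
time_s: 39.88
tool_pos: [0.5103, -0.0355, 0.1731]
tool_rot: [-180.0, 0.1, 95.6]
force: [0.6, -0.0, -2.8]
grip_width: 0.0132
grasp_force: 55.0
```

```bash
python3 - <<'E'
from h import *
im,d,K,T=shot('wrist');o=env.get_obs();print(o['tool_pos'],o['tool_rot'])
c=cv2.resize(im[20:130,280:480],None,fx=4,fy=4,interpolation=cv2.INTER_CUBIC);cv2.imwrite('pics/w10.png',c[:,:,::-1])
y=np.radians(o['tool_rot'][2]);k=np.array(o['tool_pos'])[:2]+.104*np.array([np.cos(y),np.sin(y)]);print('knuckle model',k)
to(.5487-.104*np.cos(np.radians(95.5)),.073-.104*np.sin(np.radians(95.5)),.174,95.5)
E
```

```text
[ 0.51031581 -0.03547852  0.17310348] [-1.79976651e+02  6.47642716e-02  9.56287637e+01]
knuckle model [0.50011523 0.06802002]
move [ 0.005  1.215 -0.023] turn 0.01
```

View pics/w10.png

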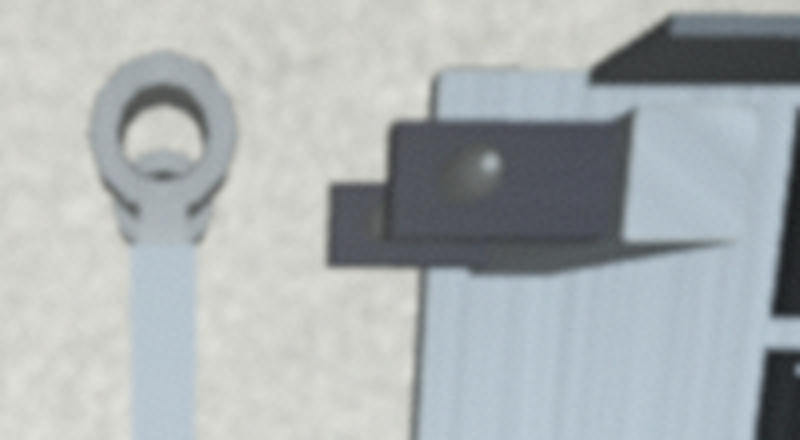

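Knuckle ring centre (163,128), pin tip bright spot (490,162).

```bash
python3 - <<'E'
from h import *
k=at('wrist',280+163.5/4,20+128/4,z=.1645);p=at('wrist',280+490/4,20+162/4,z=.1315);print(k,p,p-k)
im,d,K,T=load('wrist');P=cloud(d,K,T)
rect(P,(.545,.07),.04,.108,.118,'upper bracket'); rect(P,(.50,.068),.013,.155,.17,'kn')
o=env.get_obs();v=(p-k)[:2];y=np.radians(o['tool_rot'][2]);print('tool move',(v@[np.cos(y),np.sin(y)]/.04).round(3),(v@[np.sin(y),-np.cos(y)]/.04).round(3))
E
```

```text
[0.50042226 0.06756088 0.1645    ] [0.54904791 0.07268318 0.1315    ] [ 0.04862564  0.0051223  -0.033     ]
upper bracket 1609 c 560.8 73.7 size 47.6 19.4 longdir 5.6 medz 0.1123
kn 931 c 499.5 66.4 size 20.4 18.6 longdir 59.9 medz 0.1638
tool move 0.008 1.222
```

>>> drive_tool:
  moves: [0, 0.4, 0, 0, 5, 0, 0.8, 0, 0, 5, 0.01, 1.1, 0, 0, 5, 0.01, 1.22, 0, 0, 5, 0.01, 1.22, 0, 0, 5]

```text
time_s: 40.55
tool_pos: [0.5591, -0.0299, 0.1726]
tool_rot: [-179.9, 0.0, 95.7]
force: [0.5, -0.4, -2.9]
grip_width: 0.0141
grasp_force: 55.0
```

>>> drive_tool:
  moves: [0, 0, 0, 0, 5, 0, 0, 0, 0, 5, 0, 0, 0, 0, 5]

```text
time_s: 40.92
tool_pos: [0.5588, -0.0303, 0.1731]
tool_rot: [-180.0, 0.1, 95.6]
force: [0.5, -0.0, -1.8]
grip_width: 0.0138
grasp_force: 55.0
```

```bash
python3 - <<'E'
from h import *
im,d,K,T=shot('wrist');o=env.get_obs();print(o['tool_pos'],o['tool_rot'],o['force'])
c=cv2.resize(im[20:130,260:460],None,fx=4,fy=4,interpolation=cv2.INTER_CUBIC);cv2.imwrite('pics/w11.png',c[:,:,::-1])
y=np.radians(o['tool_rot'][2]);k=np.array(o['tool_pos'])[:2]+.104*np.array([np.cos(y),np.sin(y)]);print('knuckle model',k)
E
```

```text
[ 0.55887533 -0.03027066  0.17307351] [-1.79976994e+02  6.26776892e-02  9.56312524e+01] [ 0.74824997 -0.26481142 -2.44711164]
knuckle model [0.54867026 0.07322744]
```

View pics/w11.png

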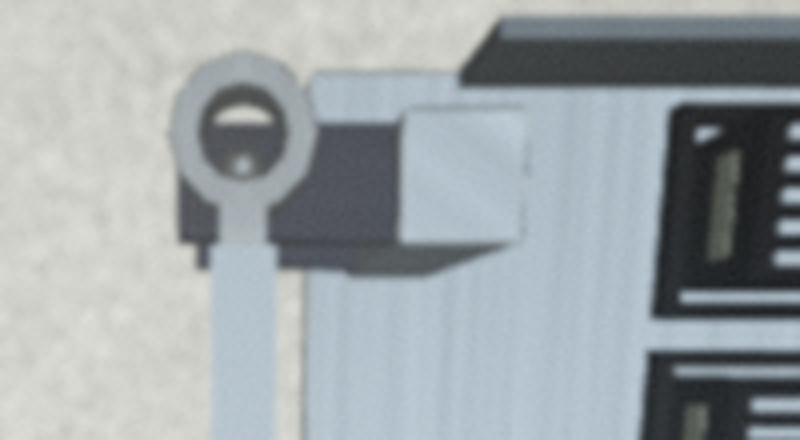

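Pin tip sits in the bore, (242,165) against ring centre (243,130): aligned. Lower gently.

>>> drive_tool:
  moves: [0, 0, 0.12, 0, 5, 0, 0, 0.24, 0, 5, 0, 0, 0.36, 0, 5, 0, 0, 0.48, 0, 5, 0, 0, 0.52, 0, 5]

```text
time_s: 41.6
tool_pos: [0.5587, -0.0301, 0.1516]
tool_rot: [-179.9, 0.0, 95.6]
force: [-0.0, -0.5, -3.3]
grip_width: 0.0134
grasp_force: 55.0
```

>>> drive_tool:
  moves: [0, 0, 0, 0, 5, 0, 0, 0, 0, 5]

```text
time_s: 41.85
tool_pos: [0.5592, -0.0302, 0.1524]
tool_rot: [-180.0, 0.0, 95.6]
force: [-0.6, 0.1, -2.7]
grip_width: 0.0137
grasp_force: 55.0
```

>>> drive_tool:
  moves: [0, 0, 0.1, 0, 5, 0, 0, 0.2, 0, 5, 0, 0, 0.28, 0, 5, 0, 0, 0.34, 0, 5, 0, 0, 0.38, 0, 5]

```text
time_s: 42.48
tool_pos: [0.559, -0.0303, 0.1368]
tool_rot: [-180.0, 0.1, 95.6]
force: [-0.7, -0.9, -0.3]
grip_width: 0.0135
grasp_force: 55.0
```

>>> drive_tool:
  moves: [0, 0, 0, 0, 5, 0, 0, 0, 0, 5]

```text
time_s: 42.72
tool_pos: [0.5591, -0.0301, 0.1371]
tool_rot: [-180.0, 0.0, 95.6]
force: [-0.3, -0.3, -1.9]
grip_width: 0.014
grasp_force: 55.0
```

>>> drive_tool:
  moves: [0, 0, 0.03, 0, 5, 0, 0, 0.05, 0, 5, 0, 0, 0.05, 0, 5, 0, 0, 0.05, 0, 5]

```text
time_s: 43.22
tool_pos: [0.5595, -0.0305, 0.1359]
tool_rot: [180.0, 0.1, 95.6]
force: [-1.7, -1.2, 5.5]
grip_width: 0.0134
grasp_force: 55.0
```

>>> drive_tool:
  moves: [0, 0, 0, 0, 16, 0, 0, 0, 0, 25, 0, 0, 0, 0, 35, 0, 0, 0, 0, 35, 0, 0, 0, 0, 35]

```text
time_s: 43.85
tool_pos: [0.559, -0.0302, 0.1349]
tool_rot: [-180.0, 0.0, 95.6]
force: [-0.1, -0.7, 0.8]
grip_width: 0.0342
grasp_force: 0.0
```

>>> drive_tool:
  moves: [0, 0, -0.5, 0, 35, 0, 0, -1.2, 0, 35, 0, 0, -2, 0, 35, 0, 0, -3, 0, 35, 0, 0, -3.5, 0, 35]

```text
time_s: 44.48
tool_pos: [0.5599, -0.0299, 0.2775]
tool_rot: [179.8, 0.1, 95.6]
force: [0.4, -0.0, -0.6]
grip_width: 0.0351
grasp_force: 0.0
```

```bash
python3 - <<'E'
from h import *
im,d,K,T=shot('wrist');P=cloud(d,K,T);o=env.get_obs();print(o['time_s'],o['tool_pos'],o['tool_rot'])
rect(P,(.5595,-.0305),.05,.15,.2,'grip');rect(P,(.5595,-.0305),.14,.124,.14,'panel')
Q=P.reshape(-1,3);Q=Q[(np.hypot(Q[:,0]-.5595,Q[:,1]+.0305)<.016)&(Q[:,2]>.15)&(Q[:,2]<.2)];print('griptop',np.median(Q[:,2]) if len(Q) else None)
cv2.imwrite('pics/w12.png',np.vstack([im[:250,:,::-1]]));
im,d,K,T=shot('scene')
c=cv2.resize(im[180:350,160:440],None,fx=2.8,fy=2.8,interpolation=cv2.INTER_CUBIC);cv2.imwrite('pics/s2.png',c[:,:,::-1])
to(.4959-.048*.9936,-.3134+.048*.113,.25,-6.5)
E
```

```text
44.525 [ 0.56079374 -0.02993215  0.27952878] [1.79678858e+02 1.30722692e-01 9.56413896e+01]
grip 699 c 559.7 -33.1 size 13.9 40.0 longdir -84.1 medz 0.164
panel 1321 c 555.6 -21.3 size 18.6 202.8 longdir -85.9 medz 0.1332
griptop 0.16422907881681015
move [-6.641 -3.479  0.688] turn 10.21
```

View pics/s2.png

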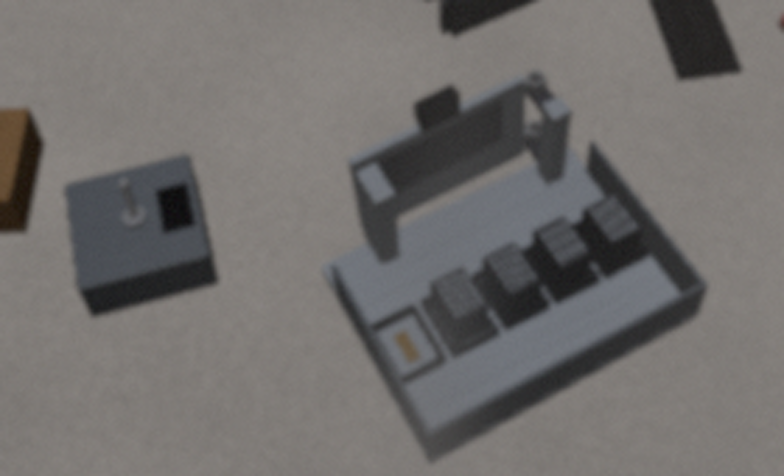

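Door hangs closed across the front, four modules in nests, toggle OFF. Now switch on.

>>> drive_tool:
  moves: [-1.3, -0.7, 0, 1, 0, -2.7, -1.4, 0, 2, 0, -4, -2.1, 0, 3, 0, -5.3, -2.8, 0, 4, 0, -6.6, -3.4, 0, 5, 0]

```text
time_s: 45.2
tool_pos: [0.4481, -0.3077, 0.2739]
tool_rot: [-179.9, 0.1, 45.3]
force: [0.5, -0.5, -0.5]
grip_width: 0.0013
grasp_force: 0.0
```

>>> drive_tool:
  moves: [0, 0, 0, 1, 0, 0, 0, 0, 2, 0, 0, 0, 0, 3, 0, 0, 0, 0, 4, 0, 0, 0, 0, 5.2, 0]

```text
time_s: 45.82
tool_pos: [0.4491, -0.3059, 0.2736]
tool_rot: [-180.0, 0.1, -5.5]
force: [-0.2, -0.4, -0.4]
grip_width: 0.0002
grasp_force: 0.0
```

>>> drive_tool:
  moves: [0, 0, 0, 0, 0, 0, 0, 0, 0, 0]

```text
time_s: 46.08
tool_pos: [0.4494, -0.306, 0.2745]
tool_rot: [180.0, 0.1, -4.9]
force: [0.3, 1.1, -0.3]
grip_width: 0.0005
grasp_force: 0.0
```

```bash
python3 - <<'E'
from h import *
o=env.get_obs();print(o['tool_pos'],o['tool_rot'],o['grip_width'])
to(.4959-.048*.9936,-.3134+.048*.113,.078,-6.5)
E
```

```text
[ 0.44941971 -0.30597858  0.27448315] [ 1.79980844e+02  7.51804596e-02 -4.92730510e+00] 0.00047221700392739496
move [-0.019  0.051  4.912] turn 0.16
```

>>> drive_tool:
  moves: [-0.02, 0.05, 1.2, 0.16, 0, -0.02, 0.05, 2.5, 0.16, 0, -0.02, 0.05, 3.8, 0.16, 0, -0.02, 0.05, 4.9, 0.16, 0, -0.02, 0.05, 4.9, 0.16, 0]

```text
time_s: 46.7
tool_pos: [0.4458, -0.3064, 0.0757]
tool_rot: [-179.8, 0.4, -6.6]
force: [-0.3, 0.6, -0.3]
grip_width: 0.0003
grasp_force: 0.0
```

>>> drive_tool:
  moves: [0.3, 0, 0, 0, 0, 0.6, 0, 0, 0, 0, 0.9, 0, 0, 0, 0, 1.15, 0, 0, 0, 0, 1.15, 0, 0, 0, 0]

```text
time_s: 47.32
tool_pos: [0.4935, -0.3137, 0.0796]
tool_rot: [180.0, 0.2, -6.7]
force: [-6.3, 1.6, 5.7]
grip_width: 0.0004
grasp_force: 3.6
```

>>> drive_tool:
  moves: [0, 0, -1, 0, 0, 0, 0, -2, 0, 0, -1, 0, -4, 0, 0, -2, 0, -5, 0, 0, -2, 0, -5, 0, 0]

```text
time_s: 47.95
tool_pos: [0.4151, -0.3053, 0.2835]
tool_rot: [179.7, -0.3, -6.8]
force: [0.4, 0.2, 0.6]
grip_width: 0.0004
grasp_force: 0.0
```

>>> drive_tool:
  moves: [0, 0, 0, 0, 0, 0, 0, 0, 0, 0, 0, 0, 0, 0, 0]

```text
time_s: 48.32
tool_pos: [0.4152, -0.3034, 0.2771]
tool_rot: [-179.9, 0.2, -6.6]
force: [0.8, 0.3, 0.3]
grip_width: 0.0007
grasp_force: 0.0
```

```bash
python3 - <<'E'
from h import *
im,d,K,T=shot('wrist');P=cloud(d,K,T);Q=P.reshape(-1,3);o=env.get_obs();print(o['time_s'],o['tool_pos'])
B=Q[(abs(Q[:,0]-.496)<.05)&(abs(Q[:,1]+.313)<.05)&(Q[:,2]>.066)&(Q[:,2]<.12)];print(len(B),np.median(B,0))
im,d,K,T=shot('top');P=cloud(d,K,T)
rect(P,(.557,-.033),.045,.15,.19,'grip');Q=P.reshape(-1,3)
for c in [(.6776,.0896),(.6828,.0357),(.6881,-.0182),(.6933,-.0721)]: rect(P,c,.0245,.05,.066,'placed')
c=cv2.resize(im[100:265,175:465],None,fx=2.7,fy=2.7,interpolation=cv2.INTER_CUBIC);cv2.imwrite('pics/fin.png',c[:,:,::-1])
E
```

```text
48.375 [ 0.41514229 -0.30352449  0.27740038]
140 [ 0.50786204 -0.31448059  0.09242362]
grip 58 c 558.1 -35.2 size 13.8 39.5 longdir -89.3 medz 0.1631
placed 119 c 676.8 92.7 size 44.5 45.3 longdir -86.3 medz 0.0567
placed 123 c 681.5 33.7 size 44.5 34.7 longdir 3.3 medz 0.0567
placed 121 c 686.3 -20.3 size 47.6 33.8 longdir 6.2 medz 0.0569
placed 116 c 691.2 -73.2 size 44.3 33.7 longdir 7.4 medz 0.0565
```

View pics/fin.png

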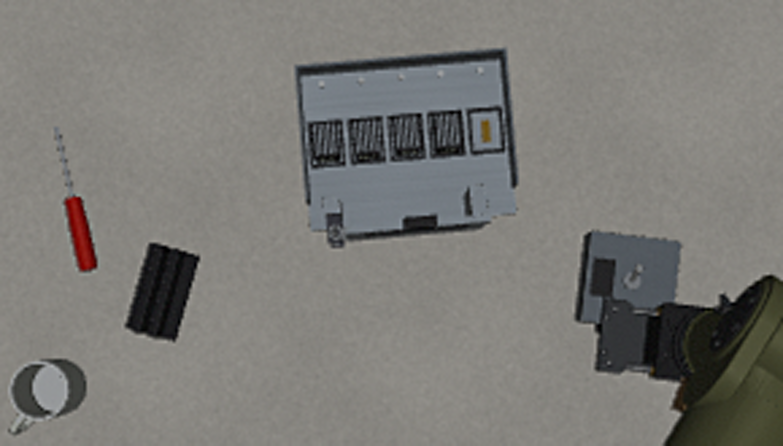

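Toggle is ON (tip at x 0.508), the four modules are seated, the door hangs closed, and bystanders are unmoved. Hand in.

```bash
python3 -c "
from h import *
print(env.sign_off())"
```

```text
the job is handed in; nothing more can be done
None
```

The job is handed in, about 48 s into the 210 s allowed: supply switched off first, all four modules present seated upright in nests 1 to 4, the door hung closed on both pins, and the supply then switched back on. The mug, screwdriver and carton were left alone. After release, the camera put the top of the door's grip block about 4–5 mm lower than the hung-and-closed figure gives, which I put down to the free edge sagging in the hinge play. I never saw the seats directly; the lower-knuckle contact was only felt as force.

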